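# Make up two 3D-printer repair kits

## Robot

A 6-joint arm with a two-finger parallel gripper is mounted at the origin on the work surface. World frame = base frame: x ahead of the robot, y to its left, z up, the work surface at z = 0. Lengths are in mm, angles in degrees, forces in N, time in s.
With the tool pointing down it reaches from about 300 to 850 mm from the base axis. Payload 4.2 kg.
Tool frame: the origin (TCP) lies on the centre line of the jaws, within the pads' length; the fingertips stand 11 mm ahead of it and the grasp point (between the pads) lies 8 mm behind it; z points along the fingers, y is the direction in which the jaws open and shut (so a half turn about z gives the same grasp; the last joint's range is limited). The gripper opens to 91 mm and grips with 3 to 60 N. Pads are 32 mm wide; open, the fingers measure 118 mm over their backs; the gripper's body (76 mm by 178 mm) begins 60 mm behind the grasp point.
Start: joints at [67.609, 18.312, 89.639, -0, 72.044, -1.146], TCP at [208.361, 535.938, 203.176] pointing down, gripper open.
Joint ranges: [-177.97, 177.97], [-48.28, 115.42], [12.27, 149.76], [-77.06, 257.06], [2.81, 150.46], [-146.56, 146.56]. Speed limits (degrees/s): [147.25, 147.25, 180, 180, 180, 180].

## Interface

Orientations are given as [roll, pitch, yaw] about the fixed x, y, z axes, in that order (R = Rz(yaw) Ry(pitch) Rx(roll)).
In Python, from workcell import env, grab_frame gives the robot as it stands. The module is installed in compiled form; this text tells all that it offers.
- The arm moves only by the tool arm_command, never from a script. Its argument "series" is one flat list of numbers, 6 for each row, row after row: the shift along the world's x, y, z each as a share of 400 mm, from -1 to 1, then the turn, a rotation vector about the world's x, y, z each as a share of 45 degrees, from -1 to 1. A call has 1 to 20 rows; each row shifts and turns the commanded pose from where the row before left it; what a row does not reach is not made up. A row lasts 1/12 s, in which the tool goes at most 41.7 mm and 7.16 degrees, less where a joint would pass 70% of its speed; a pose out of reach is approached as far as the arm can. A call with a number of a shift or a turn outside -1 to 1 is refused whole. A call with a gripper value outside its range is refused whole. "hand" is the opening, from 0 (shut) to 1 (fully open), set as the call begins (left out, the last holds). The fingers move at their own pace and stop on an object; "newtons" is the grip in N (left out, the last holds). Time passes only in rows, so rows that do not move let the fingers close. It gives the time, the measured TCP pose, the force and the opening at its end, in the units of the state.
- env.state(): the state, without advancing time (a new reading comes with each control period).
- grab_frame(name): name is "side" or "top" or "wrist"; returns a dict with "frame" (384x512x3 uint8, red, green, blue), "intrinsics" (3x3 intrinsics, pixels), "R" (3x3) and "t" (3): a world point X has camera coordinates R X + t; the wrist camera has in their place "tool_from_camera" (4x4, takes a point from camera to tool coordinates, whose origin is the TCP and whose axes are the flange's). Camera axes: x right, y down, z forward; pixel columns grow to the right and rows downward; lengths in mm; the calibration is good to about 2 mm. A picture is of the moment at which its call begins: read the wrist's pose just before it. There is no depth.
- env.job_done(): hands the job in, once; it reports no verdict.
The state is a dict: "time_s": time; "qpos": joint angles; "qvel": joint speeds; "effort": joint torques, N m; "ee_pos": TCP position; "ee_rot": TCP orientation; "force": force on the tool from outside, world axes, zero at the start; "torque": the same for the moment, N m; "gripper_width": finger opening in mm.
Only numpy, scipy, OpenCV 4.12 (cv2) and the standard library are available. Lean on these libraries where they do the work, as an engineer would, in place of code of your own. Each camera call takes 0.05 s, during which the arm holds its last target.

## Task

Make up two repair kits from the loose parts in the middle of the desk. In the straight-ended tray, which has one large and one narrow compartment, stand the big motor in the large compartment and the steel bearing sleeve in the narrow one; in the tray with round ears, put the small motor and the small fan, one in each of its two equal compartments, either way round. Each part ends upright as it stands now, flat on the tray floor inside its compartment; set the parts down, do not drop them, and leave the large fan where it is.

Things in the scene. Friction and masses are not known exactly. Their poses are not given: they have to be found in the camera images.
- big_motor: The larger stepper motor: square body 56 x 56 mm, 40 mm tall (aluminium end caps, black middle), with an 8 mm shaft pointing up from the middle of its top to 58 mm. About 0.5 kg. Stands shaft up. Origin: centre of its underside; z up along the shaft, x and y normal to its side faces. Grip it across two opposite side faces.
- small_motor: The smaller stepper motor: square body 36 x 36 mm, 34 mm tall, same make-up, with a 5 mm shaft up to 48 mm. About 0.16 kg. Stands shaft up. Origin: centre of its underside; z up along the shaft, x and y normal to its side faces.
- small_fan: The smaller fan: a black square-framed axial fan 40 x 40 mm and 28 mm tall, lying flat, grey hub on top. About 0.05 kg. Origin: centre of its underside; z up, x and y normal to its side faces.
- bearing: Plain steel bearing sleeve standing on end: a tube of 22 mm outer and 12 mm inner diameter, 34 mm tall. About 0.06 kg. Origin: centre of its underside, z up along the tube; its yaw means nothing.
- large_fan: The larger fan: a black square-framed axial fan 60 x 60 mm and 25 mm tall, lying flat. Belongs to neither kit and stays where it is. Origin: centre of its underside; x and y normal to its side faces.
- drive_tray: Straight-ended kit tray, grey floor, metal rim, fixed to the desk, 143 mm (its x) by 92 mm (its y). Floor 3 mm thick; rim and divider 3 mm thick with their tops 8 mm above the desk. The divider runs along y and leaves a large compartment of 86 x 86 mm inside, centred at x = -25.5 mm, y = 0, and a narrow one of 48 mm (x) by 86 mm (y) inside, centred at x = +44.5 mm, y = 0. Origin: centre of the underside, at desk height; z up.
- head_tray: Kit tray with a round ear (24 mm radius, 2.5 mm thick) at each short end, grey floor, metal rim, fixed to the desk, 149 mm (its x, without the ears) by 76 mm (its y). Floor 3 mm thick; rim and divider 3 mm thick with their tops 8 mm above the desk. The divider runs along y through the middle and leaves two equal compartments, each 70 x 70 mm inside, centred at x = +36.5 mm and x = -36.5 mm, y = 0. Origin: centre of the underside, at desk height; z up.
Things that resemble listed ones, but are neither listed nor needed, are in the scene too. Leave any turquoise look-alike of the head_tray alone. What is shaped like the drive_tray but purple is not meant.

How it is judged (in metres and radians):
At the end, for the whole second after the job is handed in: Big motor and bearing in the large and narrow compartments of the straight tray, small motor and small fan in one compartment each of the eared tray; all inside the walls, underside within 3 mm of the tray floor, upright within 0.12 rad, at rest, released. Large fan within 15 mm of its start (x of big_motor in the frame of drive_tray between -0.0435 and -0.0075 m and y of big_motor in the frame of drive_tray between -0.018 and 0.018 m and z of big_motor in the frame of drive_tray between 0 and 0.006 m and angle between each of big_motor, bearing, small_motor, small_fan's own z axis and vertical below 0.12 rad and linear speed of each of big_motor, bearing, small_motor, small_fan below 0.02 m/s and angular speed of each of big_motor, bearing, small_motor, small_fan below 0.2 rad/s and contact force between the fingers and big_motor below 0.1 N and x of bearing in the frame of drive_tray between 0.0285 and 0.0605 m and y of bearing in the frame of drive_tray between -0.035 and 0.035 m and z of bearing in the frame of drive_tray between 0 and 0.006 m and contact force between the fingers and bearing below 0.1 N and z of small_motor in the frame of head_tray between 0 and 0.006 m and contact force between the fingers and small_motor below 0.1 N and z of small_fan in the frame of head_tray between 0 and 0.006 m and contact force between the fingers and small_fan below 0.1 N and ((x of small_motor in the frame of head_tray between 0.0165 and 0.0565 m and y of small_motor in the frame of head_tray between -0.02 and 0.02 m and x of small_fan in the frame of head_tray between -0.0565 and -0.0165 m and y of small_fan in the frame of head_tray between -0.02 and 0.02 m) or (x of small_motor in the frame of head_tray between -0.0565 and -0.0165 m and y of small_motor in the frame of head_tray between -0.02 and 0.02 m and x of small_fan in the frame of head_tray between 0.0165 and 0.0565 m and y of small_fan in the frame of head_tray between -0.02 and 0.02 m)) and distance of large_fan from where it was at the start of the episode below 0.015 m); the robot touches nothing.
It fails at once if the large fan is moved more than 20 mm (distance of large_fan from where it was at the start of the episode above 0.02 m).
It fails at once if the big motor is dropped or thrown (faster than 0.8 m/s, as after a fall of 33 mm, out of the fingers) (linear speed of big_motor above 0.8 m/s and contact force between the fingers and big_motor below 0.05 N).
It fails at once if the small motor is dropped or thrown (faster than 0.8 m/s, as after a fall of 33 mm, out of the fingers) (linear speed of small_motor above 0.8 m/s and contact force between the fingers and small_motor below 0.05 N).
It fails at once if the small fan is dropped or thrown (faster than 0.8 m/s, as after a fall of 33 mm, out of the fingers) (linear speed of small_fan above 0.8 m/s and contact force between the fingers and small_fan below 0.05 N).
It fails at once if the bearing is dropped or thrown (faster than 0.8 m/s, as after a fall of 33 mm, out of the fingers) (linear speed of bearing above 0.8 m/s and contact force between the fingers and bearing below 0.05 N).
It also fails if it takes over 96 s, if anything falls off the work surface, if the arm or the gripper's body presses on something with over 40 N, if the wrist force passes 120 N, or if a joint passes its speed limit or range.

## Working session

There is one attempt and no reset: what is moved stays moved. The work goes in short steps, Python scripts to look and compute and a tool call to move; the robot and the scene stay as the last step left them, time stands still between calls to the robot, and variables do not carry over. Pictures are saved under pics/ and viewed, and the job is handed in when it is done.

Besides the shell and the picture viewer there is one more tool, called after ">>>" in YAML: its name, and indented under it one key for each argument. arm_command: Moves the arm, as the interface text tells. Shift numbers are shares of 400 mm and turn numbers shares of 45 degrees, none past 1 either way. Its arguments: {"type":"object","properties":{"series":{"type":"array"},"hand":{"type":"number"},"newtons":{"type":"number"}},"required":["series"]}

```bash
mkdir -p pics
python3 - <<'E'
from workcell import env, grab_frame
import cv2,numpy as np
print(env.state())
for n in ["top","side","wrist"]:
    f=grab_frame(n); cv2.imwrite(f"pics/{n}0.png",f["frame"][:,:,::-1])
    print(n,{k:np.round(v,3).tolist() for k,v in f.items() if k!="frame"})
E
```

```text
{'time_s': 0.0, 'qpos': array([ 6.76099154e+01,  1.83510988e+01,  8.97068614e+01, -5.19328523e-04,
        7.20418112e+01, -1.14296077e+00]), 'qvel': array([ 0.08566592, -0.07458679, -0.10038254, -0.06803847,  0.00487281,
        0.00376373]), 'effort': array([-1.62326472e-05, -4.12458229e+01, -2.31975871e+01,  7.28527992e-02,
        4.57566103e-02, -1.32653604e-04]), 'ee_pos': array([208.15206943, 535.44592727, 202.3226319 ]), 'ee_rot': array([-1.79900239e+02, -1.49650108e-03,  1.58753035e+02]), 'force': array([0.99158472, 0.05123947, 0.20064491]), 'torque': array([-0.01625746,  0.07315358,  0.00023915]), 'gripper_width': 91.12231489630504}
top {'intrinsics': [[471.003, 0.0, 254.873], [0.0, 471.003, 184.62], [0.0, 0.0, 1.0]], 'R': [[-0.003, -1.0, -0.014], [-0.998, 0.004, -0.067], [0.067, 0.013, -0.998]], 't': [8.329, 481.754, 1334.893]}
side {'intrinsics': [[493.873, 0.0, 258.019], [0.0, 493.873, 183.314], [0.0, 0.0, 1.0]], 'R': [[-0.879, -0.477, 0.015], [-0.37, 0.662, -0.652], [0.301, -0.578, -0.758]], 't': [426.712, 209.593, 1483.873]}
wrist {'intrinsics': [[298.673, 0.0, 248.864], [0.0, 298.673, 190.878], [0.0, 0.0, 1.0]], 'tool_from_camera': [[-0.0, -0.967, -0.256, 73.237], [1.0, -0.0, -0.001, -0.597], [0.001, -0.256, 0.967, -181.534], [0.0, 0.0, 0.0, 1.0]]}
```

View pics/top0.png

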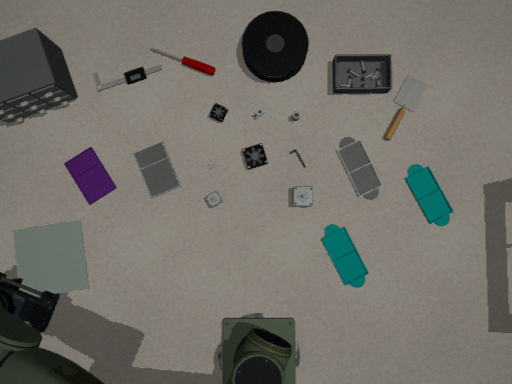

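View pics/side0.png

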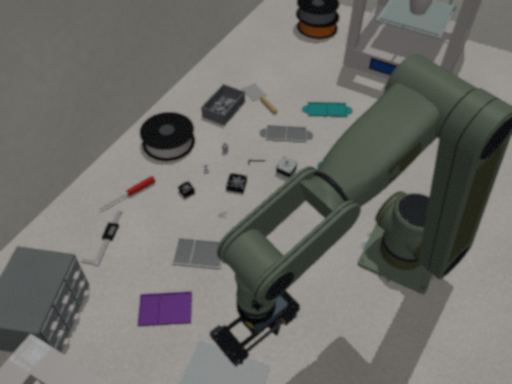

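View pics/wrist0.png

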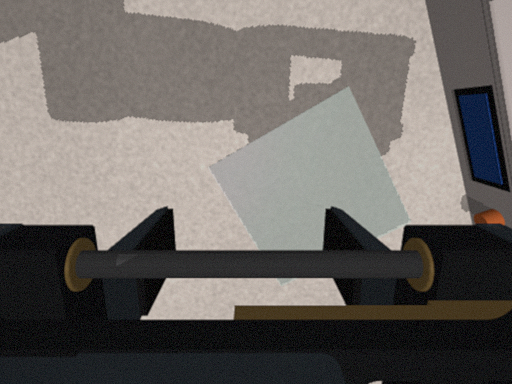

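Run:
```python
import cv2
i=cv2.imread("pics/top0.png")
cv2.imwrite("pics/c1.png",cv2.resize(i[90:220,125:325],None,fx=4,fy=4,interpolation=cv2.INTER_CUBIC))
cv2.imwrite("pics/c2.png",cv2.resize(i[90:220,280:440],None,fx=4,fy=4,interpolation=cv2.INTER_CUBIC))
```

```text
(no output)
```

View pics/c1.png

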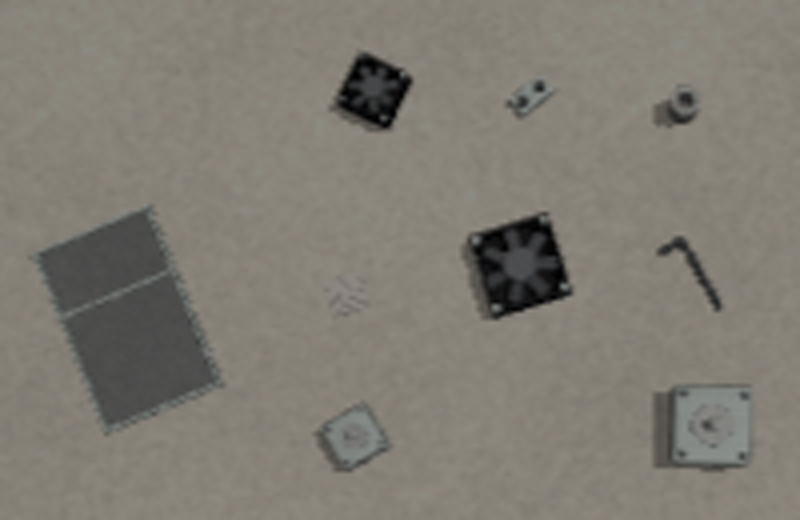

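View pics/c2.png

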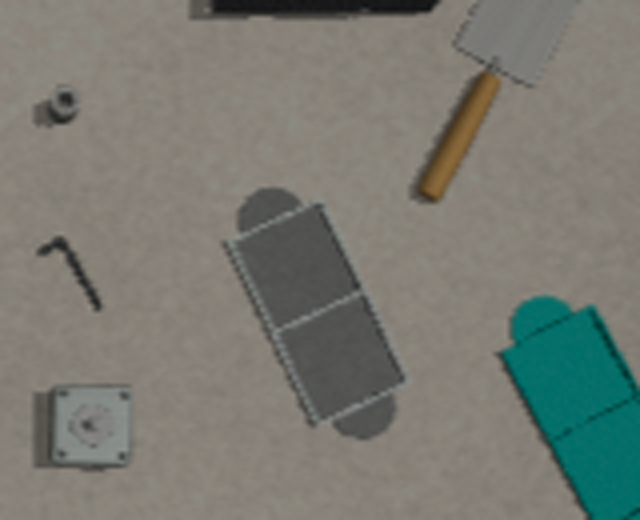

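```bash
cat > h.py <<'E'
import numpy as np,cv2
from workcell import env,grab_frame
from scipy.spatial.transform import Rotation as Ro
def cast(f,pix,z,st=None):
    pix=np.atleast_2d(pix).astype(float)
    d=np.c_[pix,np.ones(len(pix))]@np.linalg.inv(f["intrinsics"]).T
    if "R" in f:
        R=np.array(f["R"]);c=-R.T@f["t"];d=d@R
    else:
        T=np.array(f["tool_from_camera"]);Rt=Ro.from_euler("xyz",st["ee_rot"],degrees=True).as_matrix()
        A=Rt@T[:3,:3];c=Rt@T[:3,3]+st["ee_pos"];d=d@A.T
    return (c+d*((z-c[2])/d[:,2])[:,None])[:,:2]
def proj(f,X,st):
    T=np.array(f["tool_from_camera"]);Rt=Ro.from_euler("xyz",st["ee_rot"],degrees=True).as_matrix()
    A=Rt@T[:3,:3];c=Rt@T[:3,3]+st["ee_pos"];p=(np.atleast_2d(X)-c)@A@np.array(f["intrinsics"]).T
    return p[:,:2]/p[:,2:]
def snap(name):
    st=env.state();f=grab_frame("wrist");cv2.imwrite(f"pics/{name}.png",f["frame"][:,:,::-1])
    np.savez(f"pics/{name}.npz",K=f["intrinsics"],T=f["tool_from_camera"],p=st["ee_pos"],r=st["ee_rot"])
    return st,f
def load(name):
    d=np.load(f"pics/{name}.npz");return dict(ee_pos=d["p"],ee_rot=d["r"]),dict(intrinsics=d["K"],tool_from_camera=d["T"])
E
python3 - <<'E'
from h import *
f=grab_frame("top")
def q(n,pts,o,z):
    p=cast(f,np.array(pts)/4+o-.375,z)
    c=p.mean(0);e=np.roll(p,-1,0)-p
    print(n,c.round(1),"edges",np.hypot(*e.T).round(1),"ang",np.degrees(np.arctan2(e[:,1],e[:,0])).round(1))
a=(125,90);b=(280,90)
q("drive",[(35,255),(152,207),(220,383),(108,432)],a,8)
q("head",[(228,241),(321,205),(404,381),(316,425)],b,8)
q("big",[(672,387),(750,386),(750,465),(672,466)],a,40)
q("small",[(322,432),(366,404),(390,443),(346,470)],a,34)
q("sfan",[(363,53),(412,76),(386,129),(337,100)],a,28)
q("lfan",[(470,238),(546,213),(571,292),(495,317)],a,25)
print("bearing",cast(f,np.array((684,100))/4+a-.375,34))
print("cam",-np.array(f["R"]).T@f["t"])
E
```

```text
drive [527.7 291.4] edges [ 91.8 138.2  88.1 140.2] ang [ -67.7 -158.5  113.5   23. ]
head [ 529.9 -293.3] edges [ 72.4 140.1  71.  146.8] ang [ -69.  -155.9  116.3   24.6]
big [ 447.3 -126.9] edges [54.8 55.5 54.7 55.5] ang [-89.5 179.4  90.6  -0.5]
small [440.4 123.4] edges [36.8 32.5 36.4 31.9] ang [ -57.6 -148.3  121.4   32.4]
sfan [690.8 111.5] edges [39.2 42.7 41.2 38.9] ang [-115.7  154.1   58.9  -28.6]
lfan [563.7   6.9] edges [57.3 59.7 57.2 59.7] ang [ -71.9 -162.8  108.1   17.4]
bearing [[ 680.5556027 -110.360754 ]]
cam [ 390.66009213  -11.25798866 1364.31398699]
```

Candidates (top-view pixels):
- **Drive tray:** grey (157,168), not the purple one at (90,175).
- **Head tray:** grey with ears (359,168), not the turquoise ones at (344,255) and (428,194).
- **Big and small motor:** (302,196) and (213,200).
- **Small and large fan:** (218,113) and (255,155).
- **Bearing:** (295,117), not the terminal block at (257,114).

The crops confirm these choices. I'll take the small motor first.

>>> arm_command:
  series: [0.041,-0.0736,-0.0093,0,0,-0.0583,0.041,-0.0736,-0.0093,0,0,-0.0583,0.041,-0.0736,-0.0093,0,0,-0.0583,0.041,-0.0736,-0.0093,0,0,-0.0583,0.041,-0.0736,-0.0093,0,0,-0.0583,0.041,-0.0736,-0.0093,0,0,-0.0583,0.041,-0.0736,-0.0093,0,0,-0.0583,0.041,-0.0736,-0.0093,0,0,-0.0583,0.041,-0.0736,-0.0093,0,0,-0.0583,0.041,-0.0736,-0.0093,0,0,-0.0583,0.041,-0.0736,-0.0093,0,0,-0.0583,0.041,-0.0736,-0.0093,0,0,-0.0583,0.041,-0.0736,-0.0093,0,0,-0.0583,0.041,-0.0736,-0.0093,0,0,-0.0583,0,0,0,0,0,0,0,0,0,0,0,0]
  hand: 1

```text
time_s: 1.53
ee_pos: [438.2, 122.6, 150.8]
ee_rot: [-180.0, -0.0, 121.8]
force: [-0.1, 0.6, 0.4]
gripper_width: 91.3
```

```bash
python3 -c "
from h import *
snap('w1')
f=grab_frame('top');cv2.imwrite('pics/t1.png',f['frame'][:,:,::-1])"
```

```text
(no output)
```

View pics/w1.png

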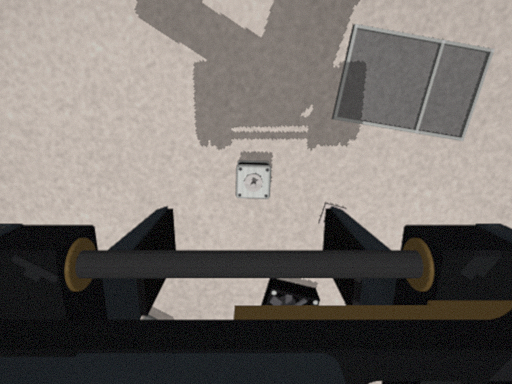

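The small motor's top face is centred at (253,181) and square with the jaws. The drive tray's corners are near (355,26), (490,48), (463,137) and (333,118).

Run:
```python
from h import *
st,f=load('w1')
i=cv2.imread('pics/w1.png')
cv2.imwrite('pics/w1c.png',np.hstack([cv2.resize(i[145:205,225:285],(400,400),interpolation=cv2.INTER_CUBIC),cv2.resize(i[10:150,320:500],(514,400),interpolation=cv2.INTER_CUBIC)])[:, :800])
def q(n,pts,z):
    p=cast(f,pts,z,st);c=p.mean(0);e=np.roll(p,-1,0)-p
    print(n,c.round(1),np.hypot(*e.T).round(1),np.degrees(np.arctan2(e[:,1],e[:,0])).round(1))
q("small",[(237,163),(271,163),(271,198),(236,198)],34)
q("drive",[(355,26),(490,48),(463,137),(333,118)],8)
print(st)
```

```text
small [438.9 127.9] [34.3 36.7 36.4 36.8] [  31.8  -57.1 -148.2  119.6]
drive [524.8 294. ] [137.6  88.2 141.9  88.9] [  23.5  -65.2 -156.2  111.9]
{'ee_pos': array([438.23578893, 122.56640904, 150.76518713]), 'ee_rot': array([-1.79961738e+02, -3.15389545e-02,  1.21834471e+02])}
```

View pics/w1c.png

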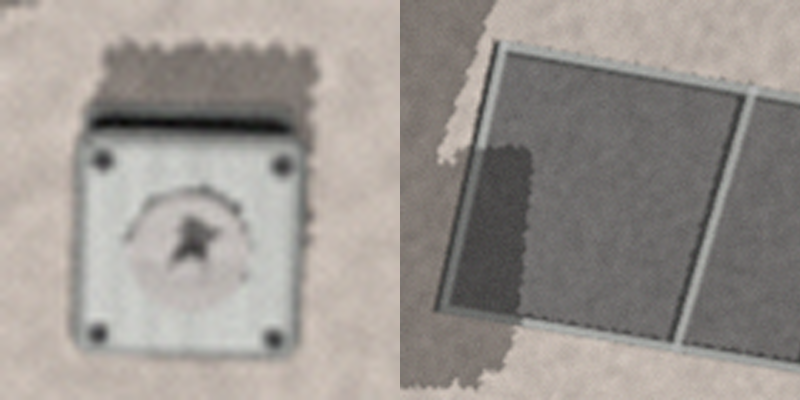

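>>> arm_command:
  series: [0.001,0.002,-0.07,0,0,0,0.001,0.002,-0.07,0,0,0,0.001,0.002,-0.07,0,0,0,0.001,0.002,-0.05,0,0,0,0.001,0.001,-0.04,0,0,0,0,0,-0.027,0,0,0,0,0,0,0,0,0,0,0,0,0,0,0]

```text
time_s: 2.3
ee_pos: [439.3, 128.4, 20.2]
ee_rot: [-180.0, -0.0, 122.2]
force: [0.0, 0.6, -1.1]
gripper_width: 91.2
```

>>> arm_command:
  series: [0,0,0,0,0,0,0,0,0,0,0,0,0,0,0,0,0,0,0,0,0,0,0,0,0,0,0,0,0,0,0,0,0,0,0,0,0,0,0,0,0,0,0,0,0,0,0,0,0,0,0,0,0,0,0,0,0,0,0,0]
  hand: 0
  newtons: 20

```text
time_s: 3.13
ee_pos: [440.0, 127.3, 20.3]
ee_rot: [180.0, 0.0, 122.0]
force: [0.2, -0.4, -0.4]
gripper_width: 35.7
```

>>> arm_command:
  series: [0,0,0.03,0,0,0,0,0,0.065,0,0,0,0,0,0.075,0,0,0,0,0,0.075,0,0,0,0.011,-0.0835,0.075,0,0,-0.0132,0.011,-0.0835,0,0,0,-0.0132,0.011,-0.0835,0,0,0,-0.0132,0.011,-0.0835,0,0,0,-0.0132,0.011,-0.0835,0,0,0,-0.0132,0.011,-0.0835,0,0,0,-0.0132,0.011,-0.0835,0,0,0,-0.0132,0.011,-0.0835,0,0,0,-0.0132,0.011,-0.0835,0,0,0,-0.0132,0.011,-0.0835,0,0,0,-0.0132,0.011,-0.0835,0,0,0,-0.0132,0.011,-0.0835,0,0,0,-0.0132,0.011,-0.0835,0,0,0,-0.0132,0,0,0,0,0,0,0,0,0,0,0,0]

```text
time_s: 4.72
ee_pos: [496.3, -305.4, 144.9]
ee_rot: [-180.0, -0.1, 114.1]
force: [0.2, 1.0, -1.8]
gripper_width: 35.5
```

```bash
python3 -c "
from h import *
print(snap('w2')[0]['ee_pos'])"
```

```text
[ 496.2798305  -305.43530602  144.89796316]
```

View pics/w2.png

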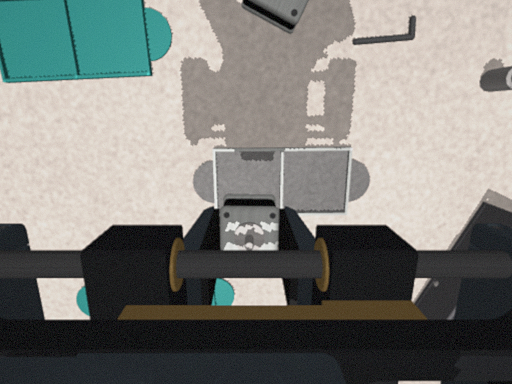

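Run:
```python
from h import *
st,f=load('w2')
p=cast(f,[(214,149.5),(350,147.5),(347,212.5)],8,st);print(p.round(1))
e=np.diff(p,axis=0);print(np.hypot(*e.T),np.degrees(np.arctan2(e[:,1],e[:,0])))
c=(p[0]+p[2])/2;print("C",c)
a=np.radians(24.3);print("near",c-36.5*np.array([np.cos(a),np.sin(a)]),"far",c+36.5*np.array([np.cos(a),np.sin(a)]))
```

```text
[[ 447.1 -290.6]
 [ 578.1 -229.6]
 [ 610.5 -294.8]]
[144.50202182  72.81915539] [ 24.97755946 -63.58291449]
C [ 528.82671479 -292.67060441]
near [ 495.56049519 -307.6908785 ] far [ 562.09293438 -277.65033033]
```

>>> arm_command:
  series: [0,-0.0015,-0.07,0,0,0,0,-0.0015,-0.07,0,0,0,0,-0.0015,-0.07,0,0,0,0,0,-0.045,0,0,0,0,0,-0.03,0,0,0,0,0,0,0,0,0,0,0,0,0,0,0,0,0,0,0,0,0]

```text
time_s: 5.43
ee_pos: [497.5, -305.6, 33.0]
ee_rot: [179.9, 0.1, 114.4]
force: [-0.7, 0.5, -2.0]
gripper_width: 35.6
```

>>> arm_command:
  series: [0,-0.001,-0.006,0,0,0,0,-0.001,-0.006,0,0,0,0,-0.001,-0.006,0,0,0,0,0,-0.006,0,0,0,0,0,0,0,0,0,0,0,0,0,0,0]

```text
time_s: 5.93
ee_pos: [497.1, -307.6, 23.2]
ee_rot: [180.0, 0.1, 114.3]
force: [-0.6, -0.5, 3.6]
gripper_width: 35.9
```

>>> arm_command:
  series: [0,0,0,0,0,0,0,0,0,0,0,0,0,0,0,0,0,0,0,0,0,0,0,0,0,0,0,0,0,0,0,0,0.03,0,0,0,0,0,0.07,0,0,0,0,0,0.09,0,0,0,0,0,0.1,0,0,0]
  hand: 0.7

```text
time_s: 6.68
ee_pos: [495.7, -306.5, 138.1]
ee_rot: [-179.9, -0.2, 114.3]
force: [1.2, -0.2, 0.2]
gripper_width: 64.0
```

>>> arm_command:
  series: [0.0345,0.0747,0,0,0,-0.083,0.0345,0.0747,0,0,0,-0.083,0.0345,0.0747,0,0,0,-0.083,0.0345,0.0747,0,0,0,-0.083,0.0345,0.0747,0,0,0,-0.083,0.0345,0.0747,0,0,0,-0.083,0.0345,0.0747,0,0,0,-0.083,0.0345,0.0747,0,0,0,-0.083,0.0345,0.0747,0,0,0,-0.083,0.0345,0.0747,0,0,0,-0.083,0.0345,0.0747,0,0,0,-0.083,0.0345,0.0747,0,0,0,-0.083,0.0345,0.0747,0,0,0,-0.083,0.0345,0.0747,0,0,0,-0.083,0,0,0,0,0,0,0,0,0,0,0,0]
  hand: 1

```text
time_s: 8.02
ee_pos: [690.1, 112.7, 137.5]
ee_rot: [-180.0, 0.0, 62.2]
force: [-0.2, -0.4, -0.2]
gripper_width: 90.9
```

```bash
python3 -c "
from h import *
print(snap('w3')[0]['ee_pos'])
f=grab_frame('side');cv2.imwrite('pics/s3.png',f['frame'][:,:,::-1])"
```

```text
[690.10247185 112.73955245 137.52141628]
```

View pics/w3.png

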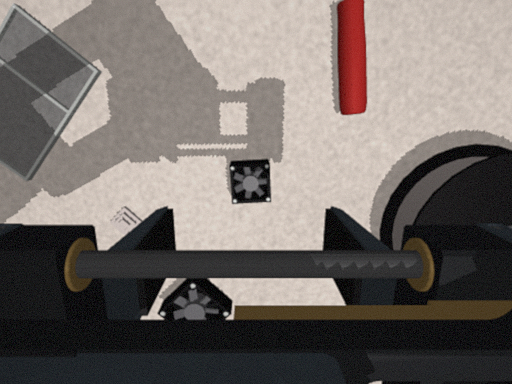

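View pics/s3.png

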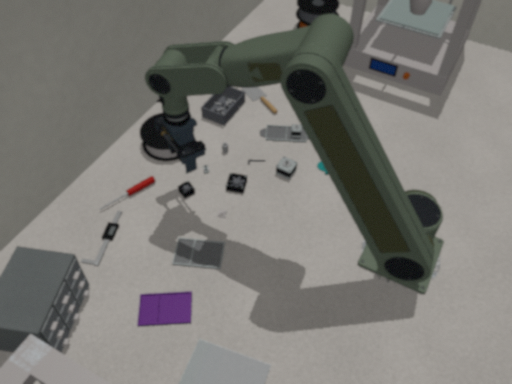

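Run:
```python
from h import *
f=grab_frame("top")
for z in (0,30,60,90): print(z,cast(f,[(275,46),(275,79),(243,50)],z).round(0).tolist())
s=grab_frame("side")
st,w=load('w3')
for z in (0,70): print(cast(w,[(372,235),(400,185),(431,152)],z,st).round(0).tolist())
p=cast(w,[(230.5,162.5),(268.5,160.5),(271,201.5),(233,203.5)],28,st);print(p.mean(0),np.diff(p,axis=0), [np.degrees(np.arctan2(*(p[b]-p[a])[::-1])) for a,b in((0,1),(1,2),(3,2),(0,3))])
i=cv2.imread('pics/w3.png');cv2.imwrite('pics/w3c.png',cv2.resize(i[150:215,215:285],None,fx=6,fy=6,interpolation=cv2.INTER_CUBIC))
cv2.imwrite('pics/s3c.png',cv2.resize(cv2.imread('pics/s0.png' if 0 else 'pics/side0.png')[90:210,120:260],None,fx=5,fy=5,interpolation=cv2.INTER_CUBIC))
```

```text
0 [[894.0, -54.0], [795.0, -53.0], [883.0, 41.0]]
30 [[883.0, -53.0], [786.0, -52.0], [872.0, 40.0]]
60 [[872.0, -52.0], [777.0, -51.0], [861.0, 39.0]]
90 [[861.0, -51.0], [768.0, -50.0], [850.0, 38.0]]
[[783.0, -11.0], [833.0, 30.0], [875.0, 48.0]]
[[770.0, 30.0], [809.0, 62.0], [841.0, 77.0]]
[691.93238594 114.70735109] [[ 33.95313332 -15.67128191]
 [-16.75330979 -38.72599173]
 [-35.2468018   16.1774863 ]] [np.float64(-24.775982197765583), np.float64(-113.39386452347883), np.float64(-24.654054505379115), np.float64(-115.2761843310551)]
```

View pics/w3c.png

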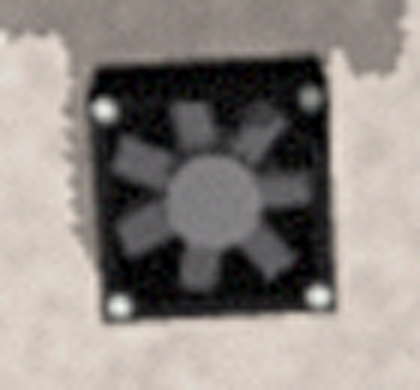

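View pics/s3c.png

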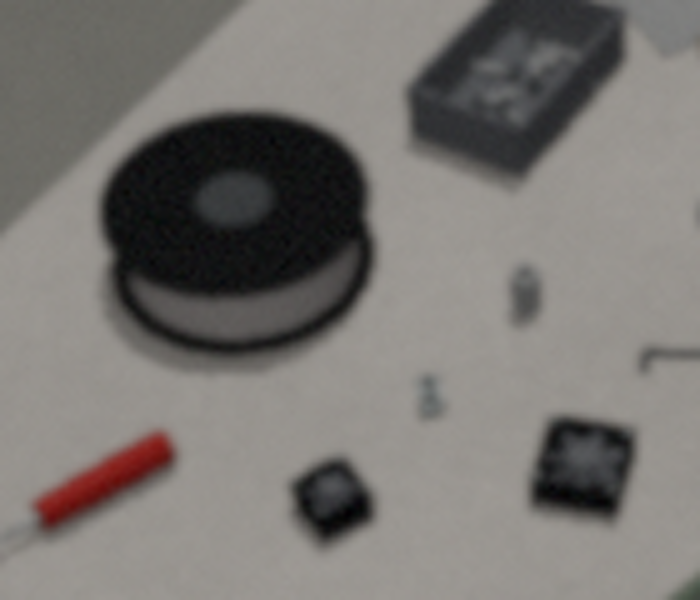

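>>> arm_command:
  series: [0.001,0,-0.07,0,0,0.03,0.001,0.001,-0.07,0,0,0.03,0.001,0.001,-0.06,0,0,0,0,0,-0.05,0,0,0,0,0,-0.03,0,0,0,0,0,-0.012,0,0,0,0,0,0,0,0,0,0,0,0,0,0,0]

```text
time_s: 8.88
ee_pos: [692.0, 111.5, 22.7]
ee_rot: [179.9, -0.1, 64.7]
force: [0.9, -0.3, 0.7]
gripper_width: 91.4
```

>>> arm_command:
  series: [0,0,0,0,0,0,0,0,0,0,0,0,0,0,0,0,0,0,0,0,0,0,0,0,0,0,0,0,0,0,0,0,0,0,0,0,0,0,0,0,0,0,0,0,0,0,0,0,0,0,0,0,0,0]
  hand: 0
  newtons: 12

```text
time_s: 9.63
ee_pos: [691.2, 111.9, 21.5]
ee_rot: [-180.0, 0.0, 64.7]
force: [0.2, 0.9, -0.1]
gripper_width: 34.0
```

```bash
python3 -c "
from h import *
s=snap('w4')[0];print(s['ee_pos'],s['gripper_width'])"
```

```text
[691.1912576  111.87232576  21.53120983] 34.04796608605008
```

View pics/w4.png

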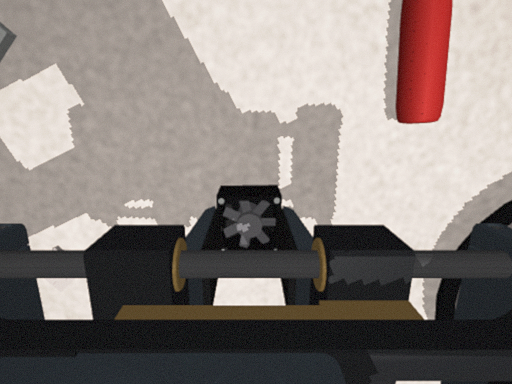

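>>> arm_command:
  series: [0,0,0.02,0,0,0,0,0,0.05,0,0,0,0,0,0.08,0,0,0,0,0,0.1,0,0,0,0,0,0.05,0,0,0,-0.0247,-0.075,0,0,0,-0.069,-0.0247,-0.075,0,0,0,-0.069,-0.0247,-0.075,0,0,0,-0.069,-0.0247,-0.075,0,0,0,-0.069,-0.0247,-0.075,0,0,0,-0.069,-0.0247,-0.075,0,0,0,-0.069,-0.0247,-0.075,0,0,0,-0.069,-0.0247,-0.075,0,0,0,-0.069,-0.0247,-0.075,0,0,0,-0.069,-0.0247,-0.075,0,0,0,-0.069,-0.0247,-0.075,0,0,0,-0.069,-0.0247,-0.075,0,0,0,-0.069,-0.0247,-0.075,0,0,0,-0.069,0,0,0,0,0,0,0,0,0,0,0,0]

```text
time_s: 11.35
ee_pos: [562.3, -279.6, 142.2]
ee_rot: [180.0, -0.0, 24.2]
force: [-0.6, 1.1, -0.1]
gripper_width: 0.5
```

```bash
python3 -c "
from h import *
s=snap('w5')[0];print(s['ee_pos'],s['gripper_width'])"
```

```text
[ 562.33431828 -279.57753384  142.1560774 ] 0.45593006306571837
```

View pics/w5.png

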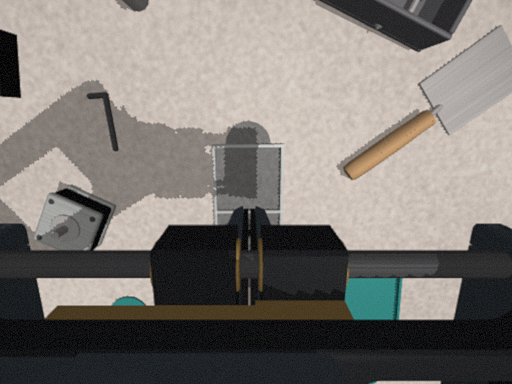

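```bash
python3 -c "
from h import *
for n in ('top','side'):
  f=grab_frame(n);i=f['frame'][:,:,::-1];cv2.imwrite(f'pics/{n}5.png',i)
  if n=='top': cv2.imwrite('pics/t5c.png',cv2.resize(i[80:220,180:380],None,fx=4,fy=4,interpolation=cv2.INTER_CUBIC))"
```

```text
(no output)
```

View pics/t5c.png

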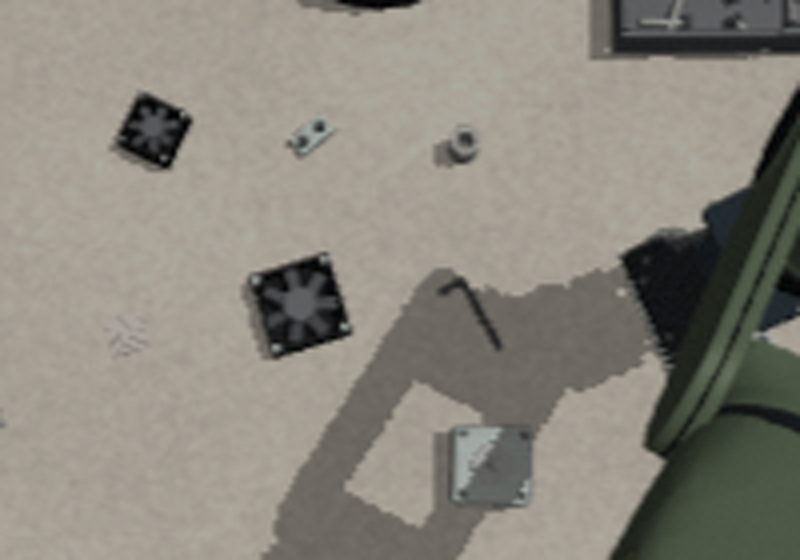

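View pics/side5.png

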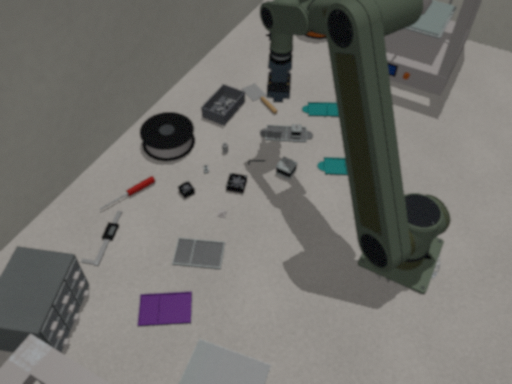

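Lost: the jaws read 0.5 mm, and the fan still stands at its old place (top pixel 218,112). So the fingers slipped off it, and I'll retry with a lower, firmer grip. The big motor is nearby, so I'll do that first.

>>> arm_command:
  series: [-0.048,0.0633,0,0,0,-0.089,-0.048,0.0633,0,0,0,-0.089,-0.048,0.0633,0,0,0,-0.089,-0.048,0.0633,0,0,0,-0.089,-0.048,0.0633,0,0,0,-0.089,-0.048,0.0633,0,0,0,-0.089,0,0,0,0,0,0,0,0,0,0,0,0,0,0,0,0,0,0,0,0,0,0,0,0,0,0,0,0,0,0]
  hand: 1
  newtons: 40

```text
time_s: 12.42
ee_pos: [448.5, -126.8, 141.6]
ee_rot: [180.0, -0.0, 0.3]
force: [-0.3, -0.6, -0.5]
gripper_width: 70.7
```

```bash
python3 -c "
from h import *
s=snap('w6')[0];print(s['ee_pos'],s['gripper_width'])"
```

```text
[ 448.52552676 -126.76512261  141.58900112] 70.69832722557715
```

View pics/w6.png

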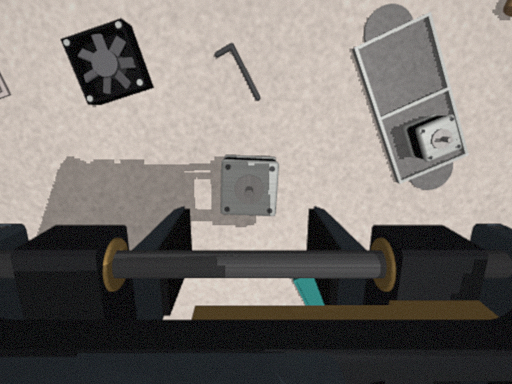

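Run:
```python
from h import *
st,f=load('w4')
print(proj(f,[(691.2,111.9,28),(691.2,111.9,10.5)],st))
c=cast(f,[(249,222)],28,st);print("fan hub",c)
st,f=load('w3');print("fan hub w3",cast(f,[(250.5,183)],28,st))
i=cv2.imread('pics/w4.png');cv2.imwrite('pics/w4c.png',cv2.resize(i[170:330,150:350],None,fx=4,fy=4,interpolation=cv2.INTER_CUBIC))
st,f=load('w6')
p=cast(f,[(224,160),(276,161),(276,214.5),(222,213)],40,st);print("big",p.mean(0),np.diff(p,axis=0))
```

```text
[[250.62395487 229.06467172]
 [250.49247442 219.31835628]]
fan hub [[692.29665873 116.60615299]]
fan hub w3 [[691.40736067 114.25645078]]
big [ 447.31071834 -127.79895575] [[ -0.71404715 -49.67555516]
 [-54.03855797  -1.54228656]
 [  1.32780371  54.085324  ]]
```

View pics/w4c.png

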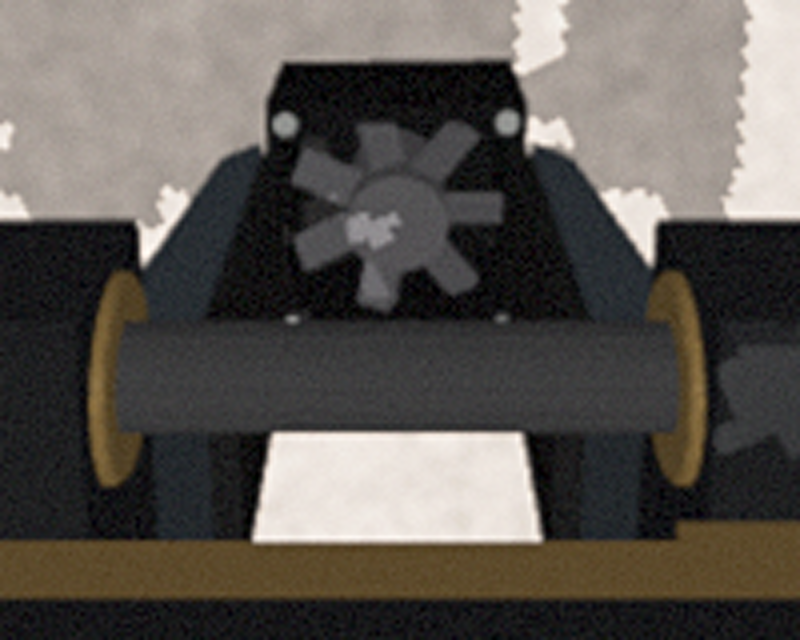

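>>> arm_command:
  series: [-0.002,-0.001,0,0,0,0,0,0,0,0,0,0,0,0,-0.05,0,0,0,0,0,-0.07,0,0,0,0,0,-0.07,0,0,0,0,0,-0.05,0,0,0,0,0,-0.035,0,0,0,0,0,-0.02,0,0,0,0,0,0,0,0,0,0,0,0,0,0,0]

```text
time_s: 13.3
ee_pos: [447.1, -126.8, 23.7]
ee_rot: [180.0, -0.0, 0.3]
force: [-0.3, -0.5, 0.9]
gripper_width: 91.0
```

>>> arm_command:
  series: [0,0,0,0,0,0,0,0,0,0,0,0,0,0,0,0,0,0,0,0,0,0,0,0,0,0,0,0,0,0,0,0,0,0,0,0,0,0,0,0,0,0,0,0,0,0,0,0,0,0,0,0,0,0,0,0,0,0,0,0]
  hand: 0
  newtons: 40

```text
time_s: 14.13
ee_pos: [447.0, -126.7, 23.9]
ee_rot: [180.0, -0.0, 0.3]
force: [-0.8, -0.1, 6.0]
gripper_width: 55.8
```

>>> arm_command:
  series: [0,0,0.01,0,0,0,0,0,0.015,0,0,0,0,0,0,0,0,0,0,0,0,0,0,0]

```text
time_s: 14.47
ee_pos: [446.7, -126.6, 33.6]
ee_rot: [180.0, 0.0, 0.3]
force: [0.4, 0.3, -4.6]
gripper_width: 55.6
```

>>> arm_command:
  series: [0,0,0.02,0,0,0,0,0,0.05,0,0,0,0,0,0.07,0,0,0,0,0,0.07,0,0,0,0,0.02,0.03,0,0,0,0.009,0.05,0,0,0,0.036,0.01,0.073,0,0,0,0.036,0.01,0.073,0,0,0,0.036,0.01,0.073,0,0,0,0.036,0.01,0.073,0,0,0,0.036,0.01,0.073,0,0,0,0.036,0.01,0.073,0,0,0,0.036,0.01,0.073,0,0,0,0.036,0.01,0.073,0,0,0,0.036,0.01,0.073,0,0,0,0.036,0.01,0.073,0,0,0,0.036,0.01,0.073,0,0,0,0.036,0.01,0.073,0,0,0,0.036,0.01,0.05,0,0,0,0.036,0.01,0.028,0,0,0,0]

```text
time_s: 16.13
ee_pos: [506.1, 285.4, 129.5]
ee_rot: [-180.0, 0.0, 23.1]
force: [0.3, -0.6, -4.8]
gripper_width: 55.4
```

```bash
python3 -c "
from h import *
s=snap('w7')[0];print(s['ee_pos'],s['ee_rot'],s['gripper_width'],s['force'])"
```

```text
[506.12740096 285.40994719 129.4993244 ] [-1.79960728e+02  7.63123688e-03  2.31396445e+01] 55.365081575330365 [ 0.33022601 -0.60926489 -4.78957026]
```

View pics/w7.png

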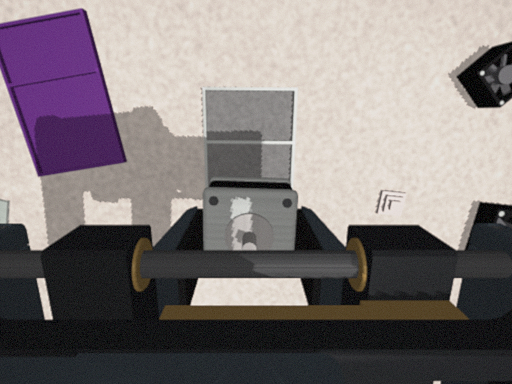

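Run:
```python
from h import *
st,f=load('w7')
p=cast(f,[(203,88.5),(297,88.5),(207,142),(293,142)],8,st);print(p.round(1), np.hypot(*(p[1]-p[0])))
a=np.radians(np.degrees(np.arctan2(*(p[1]-p[0])[::-1]))+90);print(np.degrees(a))
a=np.radians(23.1);u=np.array([np.cos(a),np.sin(a)])
print("C",(p[0]+p[1])/2-71.5*u,(p[2]+p[3])/2-19*u)
```

```text
[[573.4 362.4]
 [608.9 279.3]
 [527.3 340.6]
 [561.2 261. ]] 90.43386898891991
23.112589221092463
C [525.40883275 292.80499152] [526.77375171 293.31898792]
```

>>> arm_command:
  series: [-0.002,-0.001,-0.04,0,0,0,-0.002,-0.001,-0.06,0,0,0,-0.003,-0.002,-0.06,0,0,0,0,-0.001,-0.04,0,0,0,0,0,-0.025,0,0,0,0,0,-0.01,0,0,0,0,0,0,0,0,0,0,0,0,0,0,0]

```text
time_s: 16.85
ee_pos: [504.4, 281.0, 36.4]
ee_rot: [180.0, -0.1, 23.0]
force: [0.5, -0.4, -3.6]
gripper_width: 55.6
```

>>> arm_command:
  series: [-0.002,0,-0.006,0,0,0,0,0,-0.006,0,0,0,0,0,-0.006,0,0,0,0,0,-0.005,0,0,0,0,0,0,0,0,0,0,0,0,0,0,0]

```text
time_s: 17.35
ee_pos: [502.9, 281.1, 26.9]
ee_rot: [180.0, -0.0, 23.0]
force: [-1.9, -0.4, 1.0]
gripper_width: 55.8
```

>>> arm_command:
  series: [0,0,0,0,0,0,0,0,0,0,0,0,0,0,0,0,0,0,0,0,0,0,0,0,0,0,0.02,0,0,0,0,0,0.06,0,0,0,0,0,0.1,0,0,0,0,0,0.1,0,0,0,0.0525,-0.0464,0,0,0,0.1037,0.0525,-0.0464,0,0,0,0.1037,0.0525,-0.0464,0,0,0,0.1037,0.0525,-0.0464,0,0,0,0.1037,0.0525,-0.0464,0,0,0,0.1037,0.0525,-0.0464,0,0,0,0.1037,0.0525,-0.0464,0,0,0,0.1037,0.0525,-0.0464,0,0,0,0.1037,0.0525,-0.0464,0,0,0,0.1037,0,0,0,0,0,0,0,0,0,0,0,0]
  hand: 0.8

```text
time_s: 18.93
ee_pos: [692.5, 112.8, 138.4]
ee_rot: [-180.0, -0.0, 64.8]
force: [-1.0, 0.2, -1.6]
gripper_width: 72.9
```

```bash
python3 -c "
from h import *
s=snap('w8')[0];print(s['ee_pos'],s['ee_rot'],s['gripper_width'])
f=grab_frame('top');i=f['frame'][:,:,::-1];cv2.imwrite('pics/t8.png',i)"
```

```text
[692.46422715 112.79602034 138.3958325 ] [-1.79997649e+02 -1.14284523e-02  6.48312907e+01] 72.88012653013936
```

View pics/w8.png

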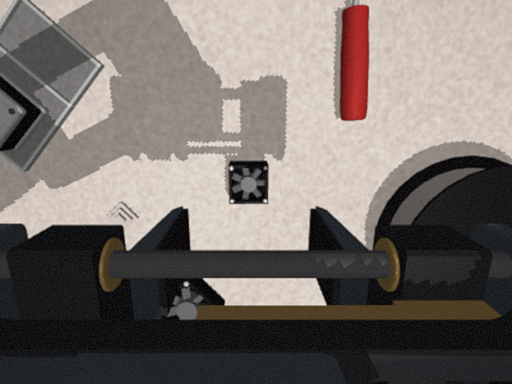

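View pics/t8.png

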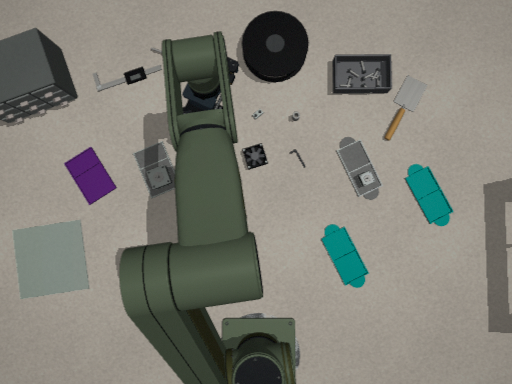

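>>> arm_command:
  series: [0,0.001,-0.07,0,0,0,0,0.002,-0.07,0,0,0,0,0.001,-0.07,0,0,0,0,0,-0.05,0,0,0,0,0,-0.03,0,0,0,0,0,-0.012,0,0,0,0,0,0,0,0,0,0,0,0,0,0,0]

```text
time_s: 19.7
ee_pos: [692.5, 116.1, 19.0]
ee_rot: [179.9, -0.1, 65.0]
force: [-0.2, 0.2, -0.2]
gripper_width: 73.1
```

>>> arm_command:
  series: [0,0,0,0,0,0,0,0,0,0,0,0,0,0,0,0,0,0,0,0,0,0,0,0,0,0,0,0,0,0]
  hand: 0
  newtons: 25

```text
time_s: 20.12
ee_pos: [692.0, 115.5, 18.1]
ee_rot: [180.0, -0.0, 65.0]
force: [-0.5, 0.1, -0.1]
gripper_width: 42.7
```

>>> arm_command:
  series: [0,0,0,0,0,0,0,0,0,0,0,0]

```text
time_s: 20.28
ee_pos: [691.8, 115.5, 17.7]
ee_rot: [180.0, -0.0, 65.0]
force: [-0.3, -0.1, -0.6]
gripper_width: 28.9
```

>>> arm_command:
  series: [0,0,0,0,0,0,0,0,0,0,0,0]

```text
time_s: 20.45
ee_pos: [691.8, 115.5, 17.6]
ee_rot: [180.0, 0.0, 65.0]
force: [-0.4, -0.3, 0.6]
gripper_width: 15.8
```

```bash
python3 -c "
from h import *
s=snap('w9')[0];print(s['ee_pos'],s['ee_rot'],s['gripper_width'])
i=grab_frame('side')['frame'][:,:,::-1];cv2.imwrite('pics/s9.png',cv2.resize(i[100:240,120:270],None,fx=4,fy=4,interpolation=cv2.INTER_CUBIC))"
```

```text
[691.79876465 115.50147107  17.56950734] [1.79994623e+02 2.79538006e-03 6.49961108e+01] 15.79962178387379
```

View pics/w9.png

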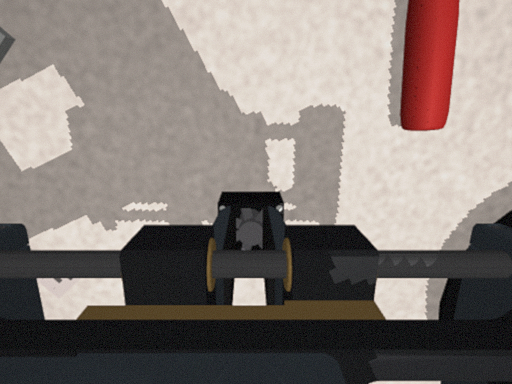

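View pics/s9.png

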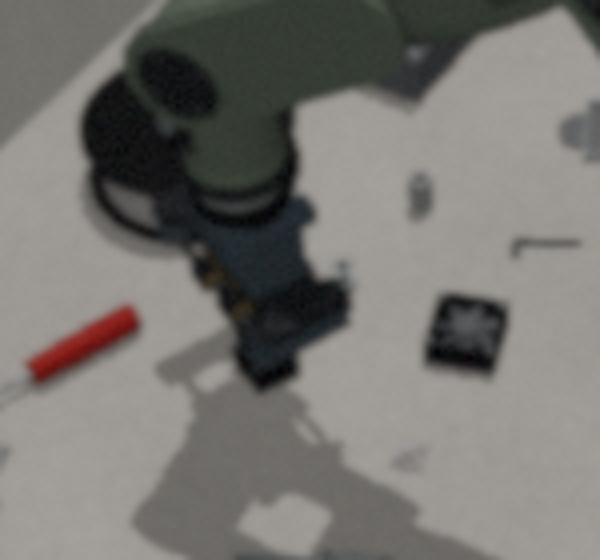

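>>> arm_command:
  series: [0,0,0,0,0,0,0,0,0,0,0,0,0,0,0,0,0,0]

```text
time_s: 20.8
ee_pos: [691.8, 115.6, 17.6]
ee_rot: [180.0, 0.0, 65.0]
force: [0.1, -0.1, -0.5]
gripper_width: 0.3
```

The fingers closed to 0.3 mm straight through the fan and felt no force. I'll lift clear and check whether the fan moved, then probe it from above with closed fingers.

>>> arm_command:
  series: [0,0,0.02,0,0,0,0,0,0.03,0,0,0,0,0,0.05,0,0,0,0,0,0.05,0,0,0,0,0,0,0,0,0,0,0,0,0,0,0]

```text
time_s: 21.3
ee_pos: [693.0, 115.7, 80.1]
ee_rot: [179.8, -0.1, 65.0]
force: [-0.9, 0.5, 0.3]
gripper_width: 0.3
```

```bash
python3 -c "
from h import *
s=snap('w10')[0];print(s['ee_pos'],s['ee_rot'],s['gripper_width'])"
```

```text
[693.03206385 115.72026427  80.09600525] [ 1.79779916e+02 -1.42097553e-01  6.50000187e+01] 0.26061564724437625
```

View pics/w10.png

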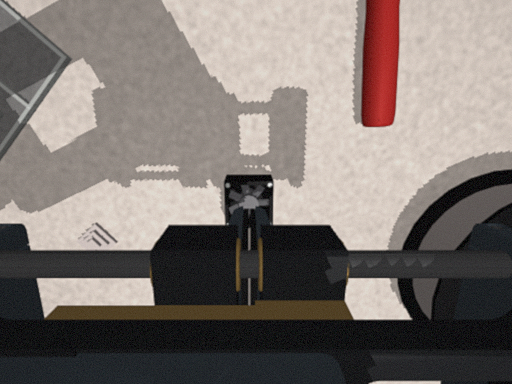

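>>> arm_command:
  series: [0,0,-0.04,0,0,0,0,0,-0.03,0,0,0,0,0,-0.018,0,0,0,0,0,-0.006,0,0,0,0,0,-0.006,0,0,0,0,0,-0.006,0,0,0,0,0,-0.006,0,0,0,0,0,0,0,0,0]

```text
time_s: 22.02
ee_pos: [691.8, 115.5, 32.6]
ee_rot: [-180.0, 0.0, 65.0]
force: [-0.4, 0.5, -0.3]
gripper_width: 0.4
```

>>> arm_command:
  series: [0,0,-0.006,0,0,0,0,0,-0.006,0,0,0,0,0,0,0,0,0]

```text
time_s: 22.27
ee_pos: [691.5, 115.5, 27.6]
ee_rot: [-180.0, 0.0, 65.0]
force: [-0.4, -0.7, -0.5]
gripper_width: 0.0
```

>>> arm_command:
  series: [0,0,0.05,0,0,0,0,0,0.1,0,0,0,0,0,0.1,0,0,0,-0.004,-0.0807,0.05,0,0,-0.1333,-0.004,-0.0807,0,0,0,-0.1333,-0.004,-0.0807,0,0,0,-0.1333,-0.004,-0.0807,0,0,0,-0.1333,-0.004,-0.0807,0,0,0,-0.1333,-0.004,-0.0807,0,0,0,-0.1333,-0.004,-0.0807,0,0,0,-0.1333,0,0,0,0,0,0,0,0,0,0,0,0]
  hand: 0.7

```text
time_s: 23.27
ee_pos: [680.3, -112.2, 148.0]
ee_rot: [-180.0, -0.0, 22.9]
force: [-0.4, -0.3, 0.1]
gripper_width: 64.0
```

```bash
python3 -c "
from h import *
s=snap('w11')[0];print(s['ee_pos'],s['ee_rot'],s['gripper_width'])
f=grab_frame('top');i=f['frame'][:,:,::-1];cv2.imwrite('pics/t11.png',cv2.resize(i[80:220,125:325],None,fx=4,fy=4,interpolation=cv2.INTER_CUBIC))"
```

```text
[ 680.34236401 -112.24935448  148.0441511 ] [-1.79997180e+02 -1.08735725e-02  2.28682125e+01] 64.04077667307597
```

View pics/w11.png

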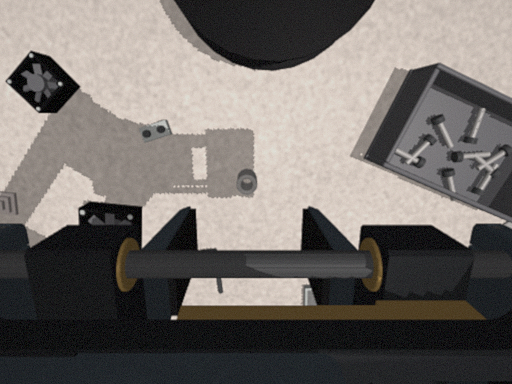

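View pics/t11.png

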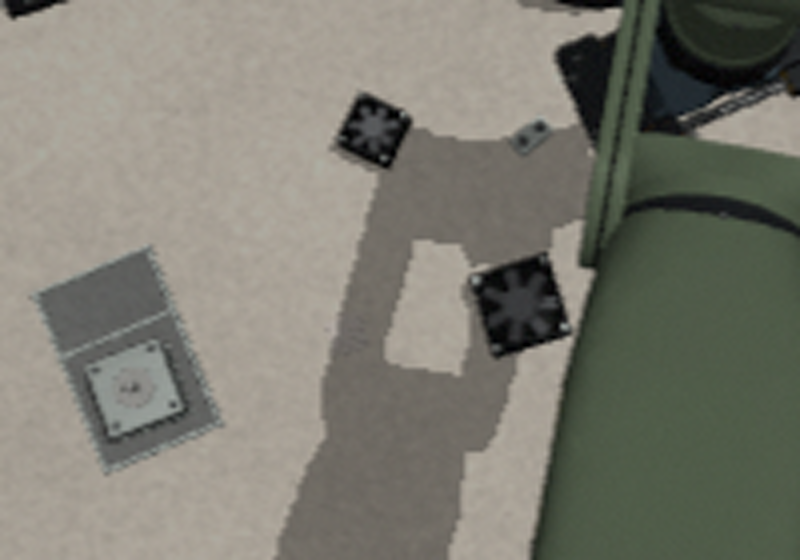

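Run:
```python
from h import *
i=cv2.imread('pics/w11.png');cv2.imwrite('pics/w11c.png',cv2.resize(i[155:205,220:275],None,fx=8,fy=8,interpolation=cv2.INTER_CUBIC))
st,f=load('w11');print(cast(f,[(247.3,178.5)],34,st))
```

```text
[[ 684.43092026 -108.56593061]]
```

View pics/w11c.png

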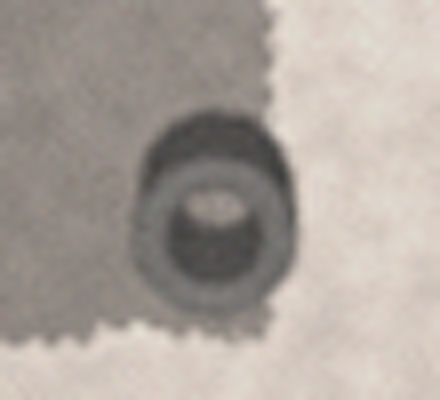

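>>> arm_command:
  series: [-0.002,0.002,-0.07,0,0,0,0,0.001,-0.08,0,0,0,0,0,-0.07,0,0,0,0,0,-0.05,0,0,0,0,0,-0.03,0,0,0,0,0,-0.02,0,0,0,0,0,0,0,0,0,0,0,0,0,0,0]

```text
time_s: 24.03
ee_pos: [680.6, -108.8, 20.8]
ee_rot: [180.0, -0.1, 23.1]
force: [0.1, -0.2, 0.6]
gripper_width: 63.5
```

>>> arm_command:
  series: [0,0,0,0,0,0,0,0,0,0,0,0,0,0,0,0,0,0,0,0,0,0,0,0,0,0,0,0,0,0,0,0,0,0,0,0,0,0,0,0,0,0,0,0,0,0,0,0,0,0,0,0,0,0]
  hand: 0
  newtons: 20

```text
time_s: 24.78
ee_pos: [679.9, -109.3, 20.1]
ee_rot: [180.0, -0.0, 23.0]
force: [0.1, -0.4, -0.1]
gripper_width: 19.7
```

```bash
python3 -c "
from h import *
s=snap('w12')[0];print(s['ee_pos'],s['ee_rot'],s['gripper_width'])"
```

```text
[ 679.89578968 -109.31472595   20.14043981] [ 1.79982606e+02 -1.24232994e-02  2.30073825e+01] 19.702110033622258
```

View pics/w12.png

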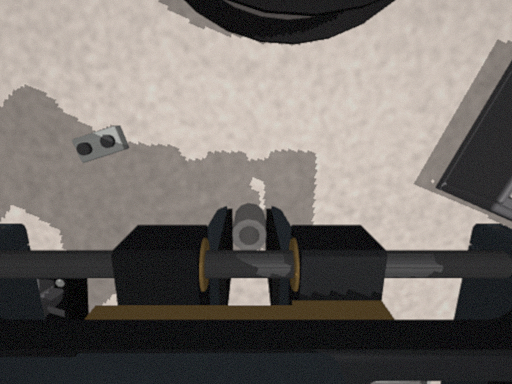

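>>> arm_command:
  series: [0,0,0,0,0,0,0,0,0,0,0,0,0,0,0,0,0,0]

```text
time_s: 25.08
ee_pos: [679.9, -109.3, 20.1]
ee_rot: [180.0, -0.0, 23.0]
force: [-0.5, 1.1, 1.3]
gripper_width: 19.9
```

>>> arm_command:
  series: [0,0,0.02,0,0,0,0,0,0.05,0,0,0,0,0,0.08,0,0,0,0,0,0.08,0,0,0,0.004,0.08,0,0,0,0,0.004,0.08,0,0,0,0,0.004,0.08,0,0,0,0,0.004,0.08,0,0,0,0,0.004,0.08,0,0,0,0,0.004,0.08,0,0,0,0,0.004,0.08,0,0,0,0,0,0,-0.06,0,0,0,0,0,-0.05,0,0,0,0,0,-0.035,0,0,0,0,0,0,0,0,0,0,0,0,0,0,0]

```text
time_s: 26.42
ee_pos: [690.4, 114.8, 53.5]
ee_rot: [-180.0, 0.1, 23.0]
force: [0.5, 0.2, 0.5]
gripper_width: 19.8
```

>>> arm_command:
  series: [0,0,-0.005,0,0,0,0,0,-0.005,0,0,0,0,0,-0.005,0,0,0,0,0,0,0,0,0]

```text
time_s: 26.75
ee_pos: [691.1, 114.6, 48.4]
ee_rot: [180.0, -0.0, 23.0]
force: [-0.1, 0.1, -0.7]
gripper_width: 20.0
```

>>> arm_command:
  series: [0,0,-0.0025,0,0,0,0,0,-0.0025,0,0,0,0,0,0,0,0,0]

```text
time_s: 27.0
ee_pos: [691.8, 114.7, 48.0]
ee_rot: [180.0, -0.1, 23.0]
force: [-2.2, -0.4, 6.5]
gripper_width: 20.1
```

>>> arm_command:
  series: [0,0,-0.0025,0,0,0,0,0,-0.0025,0,0,0,0,0,0,0,0,0]

```text
time_s: 27.25
ee_pos: [692.2, 114.9, 47.9]
ee_rot: [179.9, -0.2, 23.0]
force: [-2.1, -0.7, 12.9]
gripper_width: 20.2
```

```bash
python3 -c "
from h import *
s=snap('w13')[0];print(s['ee_pos'],s['ee_rot'],s['gripper_width'],s['force'])
f=grab_frame('side');i=f['frame'][:,:,::-1];cv2.imwrite('pics/s13.png',cv2.resize(i[130:230,140:250],None,fx=6,fy=6,interpolation=cv2.INTER_CUBIC))"
```

```text
[692.20015371 114.86613456  47.85389566] [179.93076234  -0.22788741  23.00633805] 20.242095836113357 [-2.12822383 -0.70374499 12.9097885 ]
```

View pics/w13.png

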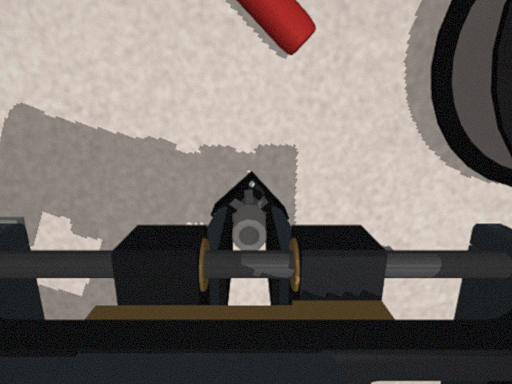

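View pics/s13.png

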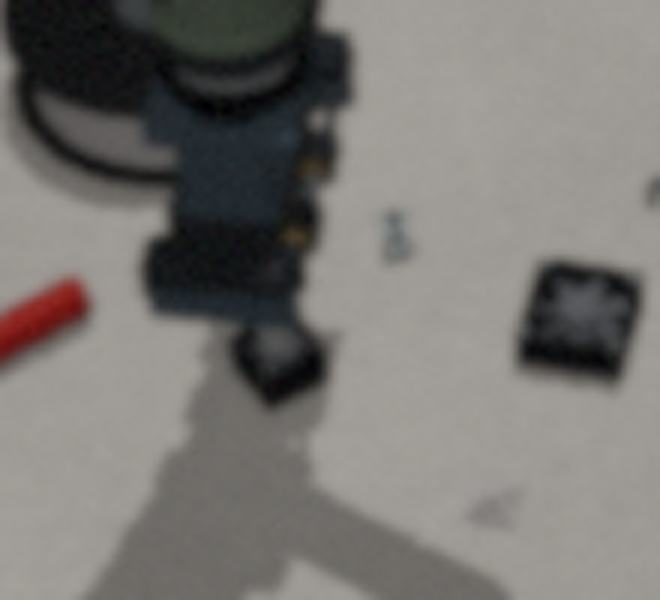

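The held bearing presses on the fan's top (about 13 N), so the fan is solid to other parts; only the fingers go through it. That leaves a sandwich grip: one spacer on each side of the fan, with the fingers squeezing the spacers. The bearing is one candidate, so I'll measure the terminal block as the other.

>>> arm_command:
  series: [0,0,0.03,0,0,0,0,0,0.07,0,0,0,0,0,0.07,0,0,0,0,0,0,0,0,0,0,0,0,0,0,0]

```text
time_s: 27.77
ee_pos: [692.3, 115.0, 114.5]
ee_rot: [179.9, -0.3, 23.0]
force: [0.0, -0.4, -0.6]
gripper_width: 19.9
```

Run:
```python
from h import *
snap('w14')
a=cv2.imread('pics/w12.png')[115:170,60:140];b=cv2.imread('pics/w11.png')[110:150,130:180];c=cv2.imread('pics/w14.png')
cv2.imwrite('pics/blk.png',np.hstack([cv2.resize(a,(480,330),interpolation=cv2.INTER_CUBIC),cv2.resize(b,(320,330),interpolation=cv2.INTER_CUBIC)]))
```

```text
(no output)
```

View pics/blk.png

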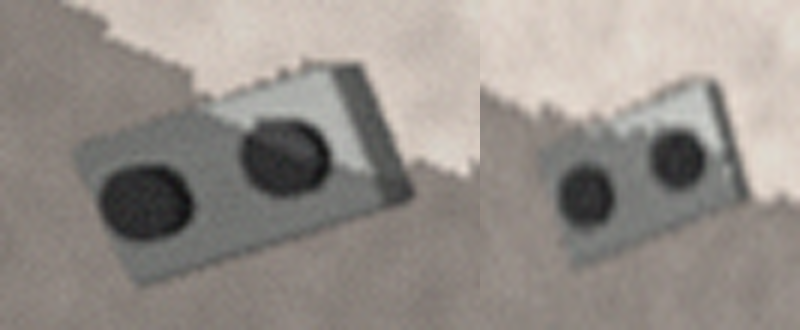

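View pics/w14.png

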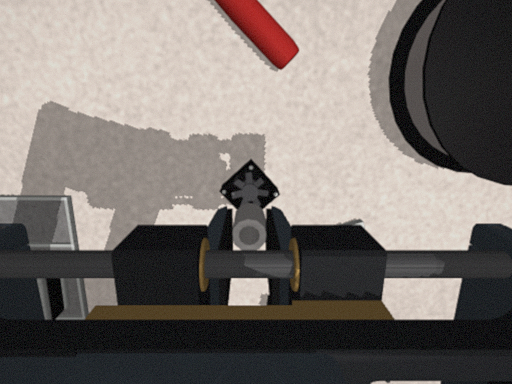

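Run:
```python
from h import *
for n,pt in (('w12',np.array([(78,152),(332,66),(384,204),(140,285)])/6+(60,115)-.4),('w11',np.array([(542,160),(706,80),(742,200),(574,268)])*np.array([50/320,40/330])+np.array((130-75,110))-.4)):
    st,f=load(n); 
    if n=='w11': pt=(np.array([(542-480,160),(706-480,80),(742-480,200),(574-480,268)])*np.array([50/320,40/330])+(130,110)-.4)
    for z in (6,8,10,12):
        p=cast(f,pt,z,st);e=np.roll(p,-1,0)-p
        print(n,z,p.mean(0).round(1),np.hypot(*e.T).round(1),(np.degrees(np.arctan2(e[:,1],e[:,0]))%180).round(0))
# base corner visible right side in w12
st,f=load('w12')
print(cast(f,(np.array([(362,64),(412,193)])/6+(60,115)-.4),0,st),cast(f,(np.array([(332,66),(384,204)])/6+(60,115)-.4),8,st),cast(f,(np.array([(332,66),(384,204)])/6+(60,115)-.4),10,st))
```

```text
w12 6 [687.9   0.7] [29.9 15.2 29.2 15.2] [131.  38. 131.  41.]
w12 8 [ 6.885e+02 -2.000e-01] [29.6 15.1 28.9 15.1] [131.  38. 131.  41.]
w12 10 [689.1  -1. ] [29.3 14.9 28.6 14.9] [131.  38. 131.  41.]
w12 12 [689.6  -1.8] [29.  14.8 28.3 14.8] [131.  38. 131.  41.]
w11 6 [ 6.88e+02 -1.00e-01] [29.7 15.9 30.1 14.4] [133.  41. 130.  39.]
w11 8 [ 6.883e+02 -6.000e-01] [29.5 15.8 29.9 14.3] [133.  41. 130.  39.]
w11 10 [688.7  -1.1] [29.3 15.7 29.7 14.2] [133.  41. 130.  39.]
w11 12 [689.1  -1.6] [29.1 15.6 29.5 14.1] [133.  41. 130.  39.]
[[703.733311    -6.50269887]
 [692.29799277 -15.72952716]] [[703.93883868  -6.60894003]
 [692.08149417 -15.89863725]] [[704.3641799   -7.37956731]
 [692.62927134 -16.57334146]]
```

Run:
```python
from h import *
i=cv2.imread('pics/w8.png');cv2.imwrite('pics/w8c.png',cv2.resize(i[150:215,215:285],None,fx=6,fy=6,interpolation=cv2.INTER_CUBIC))
```

```text
(no output)
```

View pics/w8c.png

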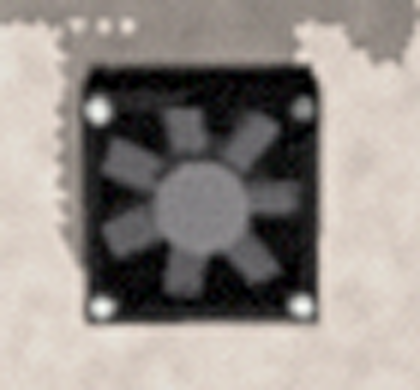

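>>> arm_command:
  series: [0.018,-0.009,-0.02,0,0,0,0.018,-0.009,-0.04,0,0,0,0.018,-0.009,-0.05,0,0,0,0.018,-0.009,-0.04,0,0,0,0,0,-0.02,0,0,0,0,0,0,0,0,0,0,0,0,0,0,0]

```text
time_s: 28.4
ee_pos: [718.8, 99.8, 41.3]
ee_rot: [-179.9, 0.2, 23.0]
force: [0.7, -0.2, -0.5]
gripper_width: 20.5
```

Run:
```python
from h import *
st,f=load('w8');c=cast(f,[(248,183.9)],28,st)[0];print(c)
a=np.radians(-25);u=np.array([np.cos(a),np.sin(a)]);print(c+33*u)
s=env.state();print(s['ee_pos'])
```

```text
[691.02174301 114.54094483]
[720.92989998 100.5945422 ]
[718.80999989  99.81683096  41.28849996]
```

>>> arm_command:
  series: [0.002,0.001,-0.02,0,0,0,0,0,-0.015,0,0,0,0,0,-0.01,0,0,0,0,0,0,0,0,0,0,0,0,0,0,0]

```text
time_s: 28.82
ee_pos: [720.2, 100.9, 25.6]
ee_rot: [-180.0, 0.0, 23.0]
force: [-0.6, 0.4, -1.5]
gripper_width: 19.9
```

>>> arm_command:
  series: [0.001,0,-0.006,0,0,0,0,0,-0.004,0,0,0,0,0,-0.004,0,0,0,0,0,0,0,0,0,0,0,0,0,0,0]

```text
time_s: 29.23
ee_pos: [720.9, 100.7, 20.4]
ee_rot: [180.0, 0.0, 23.0]
force: [0.5, 0.1, -0.3]
gripper_width: 20.2
```

>>> arm_command:
  series: [0,0,0,0,0,0,0,0,0,0,0,0,0,0,0,0,0,0,0,0,0.05,0,0,0,0,0,0.1,0,0,0,0,0,0.1,0,0,0]
  hand: 0.5

```text
time_s: 29.73
ee_pos: [719.7, 100.6, 119.7]
ee_rot: [-179.9, 0.2, 23.0]
force: [2.2, 0.5, 0.1]
gripper_width: 45.7
```

>>> arm_command:
  series: [-0.0051,-0.0158,0,0,0,0.1486,-0.0051,-0.0158,0,0,0,0.1486,-0.0051,-0.0158,0,0,0,0.1486,-0.0051,-0.0158,0,0,0,0.1486,-0.0051,-0.0158,0,0,0,0.1486,-0.0051,-0.0158,0,0,0,0.1486,-0.0051,-0.0158,0,0,0,0.1486,-0.0051,-0.0158,0,0,0,0.1486,-0.0051,-0.0158,0,0,0,0.1486,-0.0051,-0.0158,0,0,0,0.1486,-0.0051,-0.0158,0,0,0,0.1486,-0.0051,-0.0158,0,0,0,0.1486,-0.0051,-0.0158,0,0,0,0.1486,-0.0051,-0.0158,0,0,0,0.1486,-0.0051,-0.0158,0,0,0,0.1486,-0.0051,-0.0158,0,0,0,0.1486,0,0,0,0,0,0,0,0,0,0,0,0]

```text
time_s: 31.23
ee_pos: [688.4, -0.5, 120.6]
ee_rot: [180.0, 0.0, 129.8]
force: [-0.9, -0.0, 0.1]
gripper_width: 45.5
```

```bash
python3 -c "
from h import *
s=snap('w15')[0];print(s['ee_pos'],s['ee_rot'],s['gripper_width'])
i=cv2.imread('pics/w15.png')"
```

```text
[ 6.88417737e+02 -4.75373856e-01  1.20639949e+02] [1.79966318e+02 5.53907452e-03 1.29792028e+02] 45.53670988377442
```

View pics/w15.png

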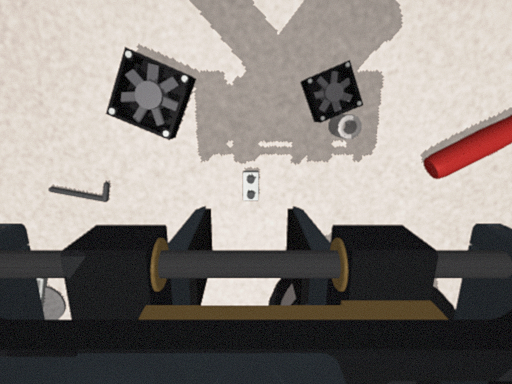

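>>> arm_command:
  series: [0,0,-0.06,0,0,0,0,0,-0.08,0,0,0,0,0,-0.06,0,0,0,0,0,-0.04,0,0,0,0,0,-0.02,0,0,0,0,0,-0.006,0,0,0,0,0,0,0,0,0,0,0,0,0,0,0]

```text
time_s: 31.95
ee_pos: [689.4, -0.2, 15.3]
ee_rot: [179.9, 0.1, 130.0]
force: [1.0, -0.9, -0.3]
gripper_width: 45.5
```

>>> arm_command:
  series: [0,0,-0.001,0,0,0,0,0,0,0,0,0,0,0,0,0,0,0,0,0,0,0,0,0,0,0,0,0,0,0,0,0,0,0,0,0]
  hand: 0
  newtons: 20

```text
time_s: 32.45
ee_pos: [688.4, -0.3, 13.8]
ee_rot: [180.0, 0.0, 130.0]
force: [-0.2, 0.1, -0.7]
gripper_width: 8.7
```

>>> arm_command:
  series: [0,0,0,0,0,0,0,0,0,0,0,0]

```text
time_s: 32.62
ee_pos: [688.3, -0.4, 13.6]
ee_rot: [180.0, -0.0, 130.0]
force: [0.8, -1.1, 0.4]
gripper_width: 0.4
```

```bash
python3 -c "
from h import *
s=snap('w16')[0];print(s['ee_pos'],s['ee_rot'],s['gripper_width'])
i=cv2.imread('pics/w16.png');cv2.imwrite('pics/w16c.png',cv2.resize(i[150:330,150:350],None,fx=4,fy=3.3,interpolation=cv2.INTER_CUBIC))"
```

```text
[ 6.88326985e+02 -3.96899686e-01  1.35913118e+01] [ 1.79996390e+02 -6.48850927e-04  1.29996138e+02] 0.37956190234046877
```

View pics/w16c.png

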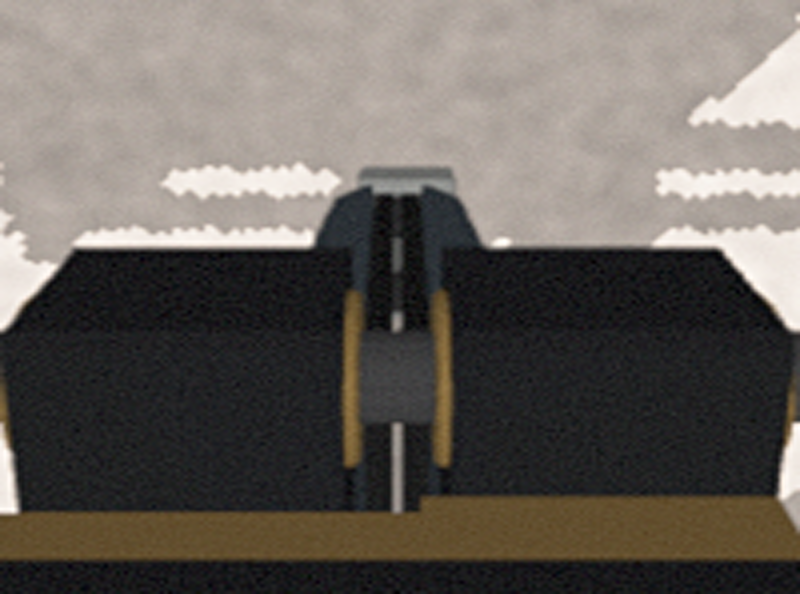

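The block is a ghost to the fingers too, so the sandwich needs real parts. I'll secure the bearing in its tray first, then deal with the fan.

>>> arm_command:
  series: [0,0,0.05,0,0,0,0,0,0.1,0,0,0,0,0,0.1,0,0,0,0.0204,0.0631,0,0,0,-0.0944,0.0204,0.0631,0,0,0,-0.0944,0.0204,0.0631,0,0,0,-0.0944,0.0204,0.0631,0,0,0,-0.0944,0,0,-0.05,0,0,0,0,0,-0.08,0,0,0,0,0,-0.06,0,0,0,0,0,-0.03,0,0,0,0,0,-0.015,0,0,0,0,0,0,0,0,0,0,0,0,0,0,0]
  hand: 0.6

```text
time_s: 33.83
ee_pos: [722.0, 100.6, 20.7]
ee_rot: [179.9, 0.0, 113.0]
force: [0.0, 0.8, 0.4]
gripper_width: 54.7
```

>>> arm_command:
  series: [0,0,0,0,0,0,0,0,0,0,0,0,0,0,0,0,0,0,0,0,0,0,0,0,0,0,0,0,0,0,0,0,0,0,0,0,0,0,0,0,0,0]
  hand: 0
  newtons: 20

```text
time_s: 34.42
ee_pos: [721.0, 100.6, 19.9]
ee_rot: [180.0, 0.0, 113.0]
force: [-1.4, -0.3, 1.0]
gripper_width: 20.4
```

>>> arm_command:
  series: [0,0,0.03,0,0,0,0,0,0.07,0,0,0,0,0,0.09,0,0,0,0,0,0.06,0,0,0,-0.0481,0.0656,0,0,0,0,-0.0481,0.0656,0,0,0,0,-0.0481,0.0656,0,0,0,0,-0.0481,0.0656,0,0,0,0,-0.0481,0.0656,0,0,0,0,-0.0481,0.0656,0,0,0,0,-0.0481,0.0656,0,0,0,0,-0.0481,0.0656,0,0,0,0,0,0,-0.05,0,0,0,0,0,-0.08,0,0,0,0,0,-0.06,0,0,0,0,0,-0.025,0,0,0,0,0,0,0,0,0,0,0,0,0,0,0]

```text
time_s: 35.92
ee_pos: [567.6, 310.7, 34.3]
ee_rot: [180.0, -0.0, 113.0]
force: [0.1, -0.3, -0.1]
gripper_width: 20.5
```

```bash
python3 -c "
from h import *
s=snap('w17')[0];print(s['ee_pos'],s['ee_rot'],s['gripper_width'])"
```

```text
[567.63755363 310.66540779  34.27180615] [ 1.79957505e+02 -5.50900798e-03  1.12990885e+02] 20.48312762991474
```

View pics/w17.png

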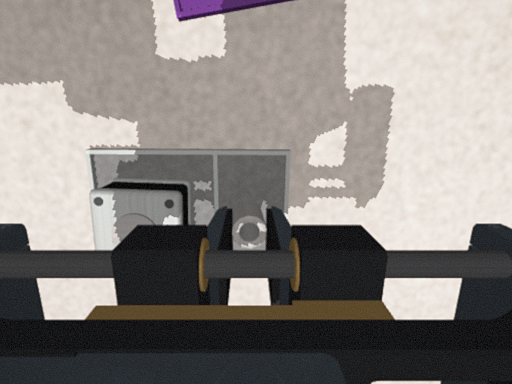

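>>> arm_command:
  series: [0,0,-0.01,0,0,0,0,0,-0.008,0,0,0,0,0,-0.006,0,0,0,0,0,-0.004,0,0,0,0,0,0,0,0,0,0,0,0,0,0,0]

```text
time_s: 36.47
ee_pos: [567.2, 310.6, 22.8]
ee_rot: [180.0, -0.0, 113.0]
force: [0.0, -0.8, 1.4]
gripper_width: 20.1
```

>>> arm_command:
  series: [0,0,0,0,0,0,0,0,0,0,0,0,0,0,0,0,0,0,0,0,0.03,0,0,0,0,0,0.09,0,0,0,0,0,0.1,0,0,0,0,0,0.05,0,0,0]
  hand: 0.36

```text
time_s: 37.05
ee_pos: [569.0, 311.6, 135.9]
ee_rot: [179.6, -0.0, 113.0]
force: [0.3, 1.1, 0.6]
gripper_width: 32.7
```

>>> arm_command:
  series: [-0.0103,-0.0909,0,0,0,0.0017,-0.0103,-0.0909,0,0,0,0.0017,-0.0103,-0.0909,0,0,0,0.0017,-0.0103,-0.0909,0,0,0,0.0017,-0.0103,-0.0909,0,0,0,0.0017,-0.0103,-0.0909,0,0,0,0.0017,-0.0103,-0.0909,0,0,0,0.0017,-0.0103,-0.0909,0,0,0,0.0017,-0.0103,-0.0909,0,0,0,0.0017,-0.0103,-0.0909,0,0,0,0.0017,-0.0103,-0.0909,0,0,0,0.0017,-0.0103,-0.0909,0,0,0,0.0017,-0.0103,-0.0909,0,0,0,0.0017,-0.0103,-0.0909,0,0,0,0.0017,-0.0103,-0.0909,0,0,0,0.0017,-0.0103,-0.0909,0,0,0,0.0017,-0.0103,-0.0909,0,0,0,0.0017,0,0,0,0,0,0]
  hand: 0.65

```text
time_s: 38.55
ee_pos: [496.7, -314.0, 131.3]
ee_rot: [180.0, 0.3, 114.0]
force: [0.5, 0.3, 1.1]
gripper_width: 59.6
```

```bash
python3 -c "
from h import *
s=snap('w18')[0];print(s['ee_pos'],s['ee_rot'],s['gripper_width'])
f=grab_frame('top');i=f['frame'][:,:,::-1];cv2.imwrite('pics/t18.png',cv2.resize(i[80:220,125:325],None,fx=4,fy=4,interpolation=cv2.INTER_CUBIC))"
```

```text
[ 496.68991516 -313.99261616  131.34436694] [179.99872964   0.2836191  114.03746659] 59.58901738457413
```

View pics/w18.png

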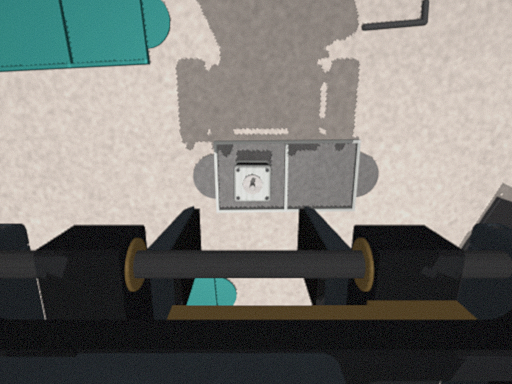

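View pics/t18.png

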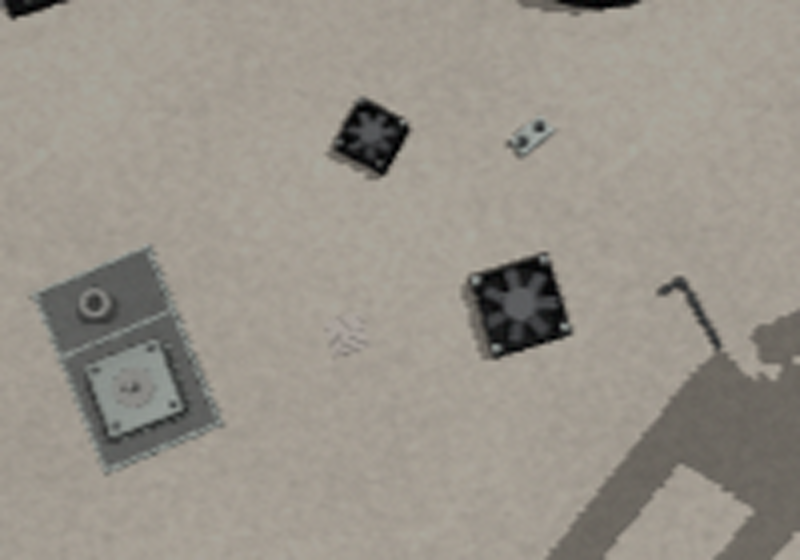

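Run:
```python
from h import *
f=grab_frame('top')
def rect(img,x0,y0,x1,y1,z):
    g=cv2.cvtColor(img[y0:y1,x0:x1],cv2.COLOR_BGR2GRAY);g=cv2.resize(g,None,fx=4,fy=4,interpolation=cv2.INTER_CUBIC)
    m=(g<55).astype(np.uint8);m=cv2.morphologyEx(m,cv2.MORPH_CLOSE,np.ones((9,9)))
    c=max(cv2.findContours(m,cv2.RETR_EXTERNAL,cv2.CHAIN_APPROX_NONE)[0],key=cv2.contourArea)
    b=cv2.boxPoints(cv2.minAreaRect(c))/4-.375+(x0,y0)
    p=cast(f,b,z);e=np.diff(p,axis=0)
    print(p.mean(0).round(1),np.hypot(*e.T).round(1),(np.degrees(np.arctan2(e[:,1],e[:,0]))%90).round(1))
for n in ('top0','top5'):
    rect(cv2.imread(f'pics/{n}.png'),200,98,236,130,20)
i=f['frame'][:,:,::-1].copy();cv2.imwrite('pics/top19.png',i);rect(i,200,98,236,130,20);rect(i,235,135,275,180,18);rect(cv2.imread('pics/top0.png'),235,135,275,180,18)
```

```text
[691.3 112.8] [43.9 43.7 43.9] [64.7 63.8 64.6]
[691.5 112.9] [42.9 42.7 42.9] [64.7 63.8 64.6]
[687.6 114.3] [42.7 43.3 42.6] [62.1 61.2 62. ]
[563.8   7.3] [58.2 61.2 58. ] [17.3 17.1 17.3]
[563.9   7.6] [59.6 61.9 59.4] [17.2 17.  17.2]
```

>>> arm_command:
  series: [0,0,-0.05,0,0,0,0,0,-0.08,0,0,0,0,0,-0.07,0,0,0,0,0,-0.035,0,0,0,0,0,-0.015,0,0,0,0,0,0,0,0,0,0,0,0,0,0,0]

```text
time_s: 39.28
ee_pos: [497.9, -307.0, 31.3]
ee_rot: [180.0, 0.1, 114.4]
force: [0.3, -0.2, 0.8]
gripper_width: 59.4
```

>>> arm_command:
  series: [0,0,0,0,0,0,0,0,0,0,0,0,0,0,0,0,0,0,0,0,0,0,0,0,0,0,0,0,0,0]
  hand: 0
  newtons: 40

```text
time_s: 39.7
ee_pos: [497.2, -307.8, 30.9]
ee_rot: [180.0, 0.0, 114.3]
force: [1.3, -0.1, -0.4]
gripper_width: 28.7
```

```bash
cat > plan.py <<'E'
import numpy as np
# fan start and headings (deg)
f0=np.array([687.4,116.0]);H0=242.3
goal=np.array([536,-221.]);t=60.
def hv(d): d=np.radians(d);return np.array([np.cos(d),np.sin(d)])
def run(a,s,ds=12.):
    segs=[(36,250-H0),(a,0),(90*np.radians(45.7),-45.7),(s,0)]
    p=f0.copy();h=H0;out=[(p.copy(),h)]
    for L,dh in segs:
        n=max(1,int(round(L/ds)))
        for k in range(n):
            p=p+L/n*hv(h+dh/n/2);h+=dh/n;out.append((p.copy(),h))
    return out
from scipy.optimize import fsolve
def err(v): return run(*v,ds=4)[-1][0]+t*hv(294.3)-goal if min(v)>0 else [1e3,1e3]
import sys
def analytic():
    # linear solve
    b=run(0.001,0.001,4)[-1][0]+t*hv(294.3)
    return np.linalg.solve(np.c_[hv(250),hv(204.3)],goal-b)
v=analytic()
if __name__=="__main__":
    print("a,s",v)
    o=run(*v);lf=np.array([563.8,7.3])
    print("fan min dist to large fan",min(np.linalg.norm(p-lf) for p,h in o))
    T=[(p-38.0*hv(h),h-180) for p,h in o]
    print("start TCP",(T[0][0]-2*hv(H0)).round(1),T[0][1])
    for (p,h),(q,g) in zip(T[:-1],T[1:]): print(np.round(np.r_[(q-p)/400,(g-h)/45],4).tolist())
    print("fan end",o[-1],"tcp end",T[-1])
E
python3 plan.py
```

```text
a,s [186.80270362  54.98535723]
fan min dist to large fan 76.63039562989754
start TCP [706.  151.4] 62.30000000000001
[-0.0172, -0.025, 0.057]
[-0.016, -0.0257, 0.057]
[-0.0149, -0.0264, 0.057]
[-0.01, -0.0274, 0.0]
[-0.01, -0.0274, 0.0]
[-0.01, -0.0274, 0.0]
[-0.01, -0.0274, 0.0]
[-0.01, -0.0274, 0.0]
[-0.01, -0.0274, 0.0]
[-0.01, -0.0274, 0.0]
[-0.01, -0.0274, 0.0]
[-0.01, -0.0274, 0.0]
[-0.01, -0.0274, 0.0]
[-0.01, -0.0274, 0.0]
[-0.01, -0.0274, 0.0]
[-0.01, -0.0274, 0.0]
[-0.01, -0.0274, 0.0]
[-0.01, -0.0274, 0.0]
[-0.01, -0.0274, 0.0]
[-0.0005, -0.0325, -0.1693]
[-0.0048, -0.0321, -0.1693]
[-0.009, -0.0312, -0.1693]
[-0.0131, -0.0297, -0.1693]
[-0.0169, -0.0277, -0.1693]
[-0.0204, -0.0252, -0.1693]
[-0.0251, -0.0113, 0.0]
[-0.0251, -0.0113, 0.0]
[-0.0251, -0.0113, 0.0]
[-0.0251, -0.0113, 0.0]
[-0.0251, -0.0113, 0.0]
fan end (array([ 511.27817979, -166.3504573 ]), 204.29999999999995) tcp end (array([ 545.9115043 , -150.71291167]), 24.299999999999955)
```

The width reads 28.7 mm, above the motor's top. That explains everything: the fingers reach about 12 mm less far down than I assumed from the text. Every failed grasp simply closed above the part, so nothing is a ghost. The small motor can stay where it is; I'll open, go back to the fan and grip lower.

>>> arm_command:
  series: [0,0,0,0,0,0,0,0,0,0,0,0,0,0,0,0,0,0,0,0,0,0,0,0,0,0,0.08,0,0,0,0,0,0.1,0,0,0,0,0,0.08,0,0,0]
  hand: 0.9

```text
time_s: 40.28
ee_pos: [497.1, -307.6, 136.1]
ee_rot: [180.0, 0.0, 114.3]
force: [1.1, -1.1, 1.5]
gripper_width: 72.6
```

```bash
python3 -c "
from h import *
s=snap('w20')[0];print(s['ee_pos'],s['ee_rot'],s['gripper_width'])"
```

```text
[ 497.10042923 -307.63184525  136.07252044] [1.79990743e+02 3.83572696e-03 1.14307557e+02] 72.6030925396288
```

View pics/w20.png

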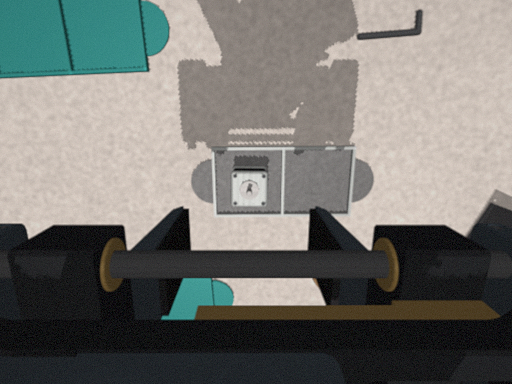

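>>> arm_command:
  series: [0.034,0.0757,0,0,0,-0.0825,0.034,0.0757,0,0,0,-0.0825,0.034,0.0757,0,0,0,-0.0825,0.034,0.0757,0,0,0,-0.0825,0.034,0.0757,0,0,0,-0.0825,0.034,0.0757,0,0,0,-0.0825,0.034,0.0757,0,0,0,-0.0825,0.034,0.0757,0,0,0,-0.0825,0.034,0.0757,0,0,0,-0.0825,0.034,0.0757,0,0,0,-0.0825,0.034,0.0757,0,0,0,-0.0825,0.034,0.0757,0,0,0,-0.0825,0.034,0.0757,0,0,0,-0.0825,0.034,0.0757,0,0,0,-0.0825,0,0,0,0,0,0,0,0,0,0,0,0]

```text
time_s: 41.67
ee_pos: [687.5, 118.0, 133.4]
ee_rot: [-180.0, 0.0, 62.5]
force: [-0.9, 0.3, -0.4]
gripper_width: 81.9
```

```bash
python3 -c "
from h import *
s=snap('w21')[0];print(s['ee_pos'],s['ee_rot'],s['gripper_width'])
i=cv2.imread('pics/w21.png');cv2.imwrite('pics/w21c.png',cv2.resize(i[150:230,210:290],None,fx=6,fy=6,interpolation=cv2.INTER_CUBIC))"
```

```text
[687.49790839 118.03525666 133.40587533] [-1.79967839e+02  4.10226067e-02  6.25220458e+01] 81.86479412467978
```

View pics/w21c.png

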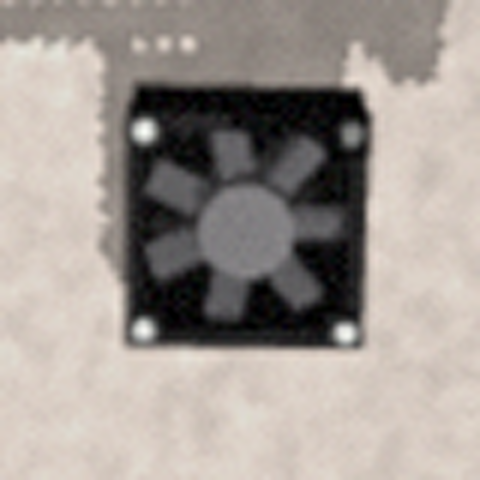

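```bash
python3 -c "
from h import *
st,f=load('w21');print(cast(f,[(250.3,187.8)],28,st),env.state()['ee_pos'])"
```

```text
[[686.80492164 116.19919147]] [687.05553804 116.5948313  133.58837264]
```

Aligned. I'll descend until the fingers overlap the fan, watching the force.

>>> arm_command:
  series: [0,0,-0.07,0,0,0,0,0,-0.09,0,0,0,0,0,-0.08,0,0,0,0,0,-0.045,0,0,0,0,0,-0.02,0,0,0,0,0,-0.015,0,0,0,0,0,0,0,0,0,0,0,0,0,0,0]

```text
time_s: 42.38
ee_pos: [688.4, 115.9, 7.8]
ee_rot: [179.9, -0.1, 62.3]
force: [0.0, 0.2, -0.4]
gripper_width: 81.9
```

>>> arm_command:
  series: [0,0,0,0,0,0,0,0,0,0,0,0,0,0,0,0,0,0,0,0,0,0,0,0,0,0,0,0,0,0,0,0,0,0,0,0,0,0,0,0,0,0,0,0,0,0,0,0]
  hand: 0
  newtons: 15

```text
time_s: 43.05
ee_pos: [687.5, 116.4, 6.5]
ee_rot: [180.0, -0.0, 62.3]
force: [-0.2, -0.9, 0.7]
gripper_width: 40.0
```

>>> arm_command:
  series: [0,0,0,0,0,0,0,0,0.01,0,0,0,0,0,0.02,0,0,0,0,0,0,0,0,0]

```text
time_s: 43.38
ee_pos: [688.5, 116.5, 20.2]
ee_rot: [179.9, -0.1, 62.3]
force: [0.1, 0.0, 0.5]
gripper_width: 39.8
```

```bash
python3 -c "
from h import *
s=snap('w22')[0];print(s['ee_pos'],s['ee_rot'],s['gripper_width'],s['force'])"
```

```text
[688.52969307 116.50198281  20.24061046] [ 1.79862388e+02 -9.90391686e-02  6.23317695e+01] 39.83690548149347 [0.09995071 0.03087389 0.46575218]
```

View pics/w22.png

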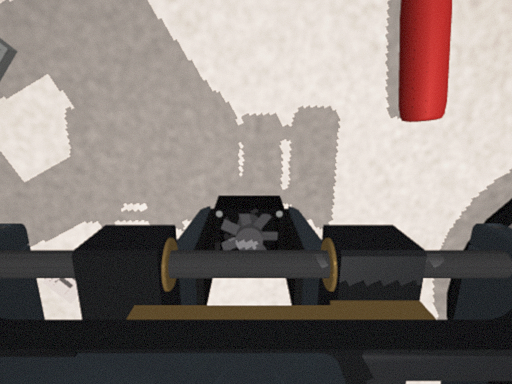

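>>> arm_command:
  series: [0,0,0.04,0,0,0,0,0,0.07,0,0,0,0,0,0.09,0,0,0,0,0,0.07,0,0,0,-0.024,-0.0758,0,0,0,-0.065,-0.024,-0.0758,0,0,0,-0.065,-0.024,-0.0758,0,0,0,-0.065,-0.024,-0.0758,0,0,0,-0.065,-0.024,-0.0758,0,0,0,-0.065,-0.024,-0.0758,0,0,0,-0.065,-0.024,-0.0758,0,0,0,-0.065,-0.024,-0.0758,0,0,0,-0.065,-0.024,-0.0758,0,0,0,-0.065,-0.024,-0.0758,0,0,0,-0.065,-0.024,-0.0758,0,0,0,-0.065,-0.024,-0.0758,0,0,0,-0.065,-0.024,-0.0758,0,0,0,-0.065,0,0,0,0,0,0,0,0,0,0,0,0]

```text
time_s: 45.02
ee_pos: [562.0, -279.2, 126.4]
ee_rot: [-180.0, -0.0, 24.2]
force: [0.3, 0.8, -0.7]
gripper_width: 39.6
```

```bash
python3 -c "
from h import *
s=snap('w23')[0];print(s['ee_pos'],s['ee_rot'],s['gripper_width'],s['force'])"
```

```text
[ 561.99772493 -279.16878726  126.38740441] [-1.79990879e+02 -1.44285380e-02  2.41538718e+01] 39.64039426320151 [ 0.31283099  0.766497   -0.73354083]
```

View pics/w23.png

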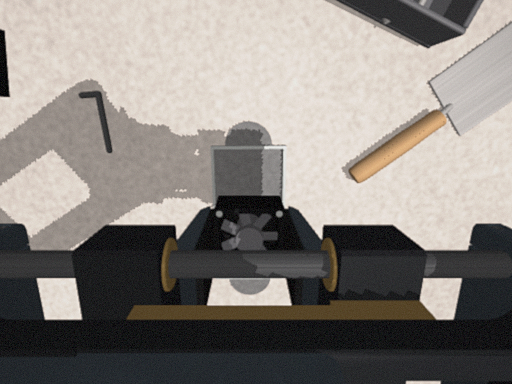

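>>> arm_command:
  series: [0,0.001,-0.06,0,0,0,0,0.001,-0.08,0,0,0,0,0,-0.07,0,0,0,0,0,-0.04,0,0,0,0,0,-0.015,0,0,0,0,0,0,0,0,0,0,0,0,0,0,0]

```text
time_s: 45.65
ee_pos: [563.6, -276.4, 21.2]
ee_rot: [179.9, -0.1, 24.4]
force: [-0.1, -0.2, 0.5]
gripper_width: 39.4
```

>>> arm_command:
  series: [0,0,-0.007,0,0,0,0,0,-0.006,0,0,0,0,0,-0.005,0,0,0,0,0,-0.004,0,0,0,0,0,0,0,0,0,0,0,0,0,0,0]

```text
time_s: 46.15
ee_pos: [562.6, -277.1, 11.7]
ee_rot: [180.0, -0.0, 24.3]
force: [-0.1, 0.2, -0.1]
gripper_width: 39.9
```

>>> arm_command:
  series: [0,0,-0.003,0,0,0,0,0,-0.003,0,0,0,0,0,0,0,0,0,0,0,0,0,0,0]

```text
time_s: 46.48
ee_pos: [562.8, -277.2, 9.5]
ee_rot: [180.0, -0.0, 24.3]
force: [-0.3, 0.1, 0.9]
gripper_width: 40.1
```

>>> arm_command:
  series: [0,0,0,0,0,0,0,0,0,0,0,0,0,0,0,0,0,0,0,0,0,0,0,0,0,0,0.02,0,0,0,0,0,0.08,0,0,0,0,0,0.1,0,0,0,0,0,0.1,0,0,0,0,0,0,0,0,0]
  hand: 0.62

```text
time_s: 47.23
ee_pos: [567.4, -279.4, 138.7]
ee_rot: [179.2, -0.6, 24.3]
force: [1.0, 0.0, 1.0]
gripper_width: 56.9
```

```bash
python3 -c "
from h import *
s=snap('w24')[0];print(s['ee_pos'],s['gripper_width'])"
```

```text
[ 567.36911608 -279.41404933  138.72308502] 56.912411403243084
```

>>> arm_command:
  series: [-0.03,0.08,0.02,0,0,0,-0.03,0.08,0.02,0,0,0,-0.03,0.08,0.02,0,0,0,-0.03,0.08,0,0,0,0,-0.03,0.08,0,0,0,0,-0.03,0.08,0,0,0,0,-0.02,0.08,0,0,0,0,0,0.08,0,0,0,0,0,0.08,0,0,0,0,0,0,0,0,0,0,0,0,0,0,0,0]

```text
time_s: 48.2
ee_pos: [481.9, 12.2, 152.6]
ee_rot: [-180.0, 0.1, 24.5]
force: [0.2, -0.2, 0.6]
gripper_width: 56.3
```

```bash
python3 -c "
from h import *
i=grab_frame('top')['frame'][:,:,::-1];cv2.imwrite('pics/t25.png',cv2.resize(i[90:230,130:400],None,fx=2.9,fy=2.9,interpolation=cv2.INTER_CUBIC))
i=grab_frame('side')['frame'][:,:,::-1];cv2.imwrite('pics/s25.png',cv2.resize(i[110:280,150:330],None,fx=3.4,fy=3.4,interpolation=cv2.INTER_CUBIC))"
```

```text
(no output)
```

View pics/w24.png

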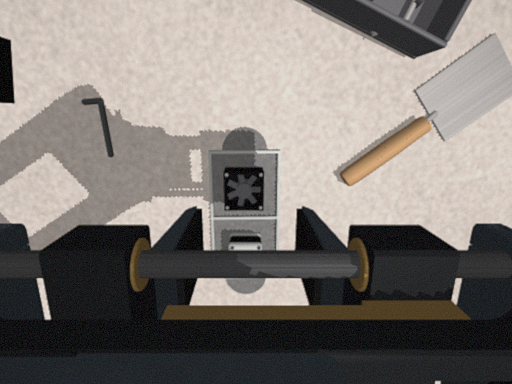

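View pics/t25.png

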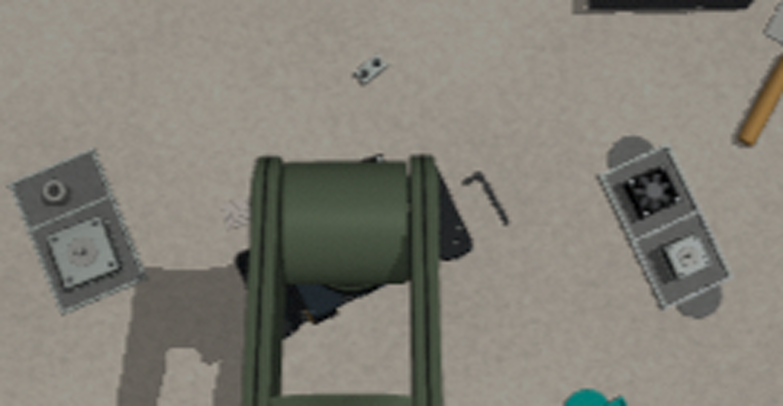

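View pics/s25.png

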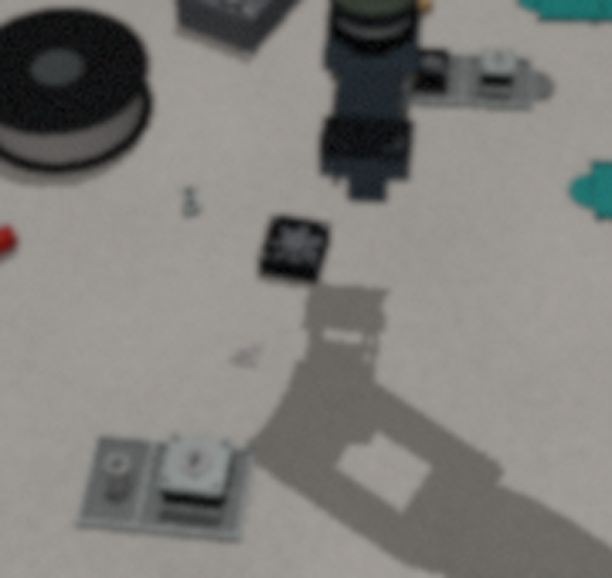

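Run:
```python
from h import *
f=grab_frame('top')
def tr(p,c,a):
    a=np.radians(a);d=np.array(p)-c;return (d@np.array([[np.cos(a),-np.sin(a)],[np.sin(a),np.cos(a)]])).round(1)
for n,px,z,c,a in (("smotor",(688,257),37,(529.3,-293),24.3),("sfan",(652,193),31,(529.3,-293),24.3),("bearing",(54,191),37,(526,293),23.1),("bmotor",(84,253),43,(526,293),23.1)):
    print(n,tr(cast(f,np.array(px)/2.9+(130,90)-.33,z)[0],c,a))
s=grab_frame('side');i0=cv2.imread('pics/side0.png')[165:200,220:255].astype(int);i1=s['frame'][165:200,220:255,::-1].astype(int)
print("lf",[np.argwhere(i.sum(2)<150).mean(0).round(2) for i in (i0,i1)], env.state()['time_s'])
```

```text
smotor [-36.   -1.6]
sfan [35.3  2. ]
bearing [41.9  0.2]
bmotor [-27.2  -4.6]
lf [array([18.84, 14.83]), array([18.74, 15.59])] 48.4
```

All parts are well inside their limits, and the large fan is in place (0.8 px apparent shift in the side view). Handing in.

```bash
python3 -c "
from workcell import env
print(env.job_done())"
```

```text
the job is handed in; nothing more can be done
None
```

Both kits are made up, and I handed the job in at about 48 s; the hand-in gave no verdict. The big motor and bearing are in the straight-ended tray. The small motor is in the eared tray's near compartment and the small fan in its far one.

**Last checks:** in the final top and side pictures all four parts stand upright in their compartments, with the gripper open and well clear. Measured from the top view, in each tray's frame:

| Part | x (mm) | y (mm) | Allowed x (mm) | Allowed y (mm) |
|---|---|---|---|---|
| Big motor | -27 | -5 | -43.5 to -7.5 | ±18 |
| Bearing | 42 | 0 | 28.5 to 60.5 | ±35 |
| Small motor | -36 | -2 | -56.5 to -16.5 | ±20 |
| Small fan | 35 | 2 | 16.5 to 56.5 | ±20 |

In the side view the large fan shifted by less than 1 px. An earlier top-view check, before the last fan move, put it within 0.3 mm of its start. Heights above the tray floors were judged only from the contact force at set-down and the pictures.

**What went wrong on the way:**
- **Two failed fan grasps:** the fingers reach about 12 mm less far down than I had taken from the text, so they closed above the fan. I wrongly concluded that it could not be touched.
- **Extra handling:** while working that out, I pressed the held bearing on the fan with about 13 N, set the bearing beside it for a moment, and closed the empty fingers over the terminal block without moving it. The fan moved about 4 mm before I lowered the grip and picked it up properly.
- **A needless re-grip:** a later attempt to pick up the small motor again also closed above it, and left it undisturbed in its tray.

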